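# Reload the service-bench stapler

## Task

Reload the stapler that sits upside down in the bench cradle: take the full strip of staples lying on the mat, seat it legs up in the open magazine channel between nose and spring pusher (push the pusher back with the strip to make room), and then slide the magazine rail shut until its latch catches and it stays closed by itself. Work gently: do not force the strip, push the rail with hardly more force than the latch needs so that the stapler is not shoved about in its foam cradle, and leave the battery, carton, screwdriver and strip offcut where they are.

Things in the scene. Friction and masses are not known exactly. Their poses are not given: they have to be found in the camera images.
- strip: Full strip of wide-crown staples, one rigid U-shaped bar of bright steel, 100 mm long (x, either end may lead), 25.4 mm wide (y), 32 mm high (z), 0.09 to 0.13 kg. It stands on the 3 mm mat, crown (2.5 mm thick) below, the two legs (long plates 2.5 mm thick) pointing up, hollow between; held weakly, it pivots in the grip. Origin: centre of its underside.
- stapler: Orange-black cordless stapler, upside down, its magazine channel on top. The cradle's foam lets the whole tool shift along its x by 4 mm per 10 N. Origin: on the channel floor, mid-width, at the inner face of the nose, 158 mm above the work surface. x: along the channel, out through the nose (forwards); z up. The nose closes the channel's front: 36 mm high, 23 mm long, 36 mm wide.
- strip_home (a point): Point on the channel floor where the strip's origin belongs: 50 mm behind the nose (stapler's axes). Steel channel, open upwards, x from -100 to +50 mm of this point, 28 mm wide inside; walls 10 mm high with lips that flare outwards up to 15 mm above the floor (40 mm wide over all). Beside the strip's upper part is free space for fingers while the rail is open.
- rail: Magazine rail: aluminium cover, 47 mm wide, that slides along the channel over the strip and carries the pusher. Its axes are the stapler's. Origin: middle of the rear face of its orange push grip, 50 mm above the channel floor. The grip: 10 mm thick (x), 32 mm wide, from 28 mm below to 12 mm above the origin, open air behind. Cover top 12 mm below the origin, cover front end 160 mm ahead of it.
- rail_shut (a point): Point fixed on the stapler (its axes) where the rail's origin is when latched shut, 162 mm behind the nose; a hard stop follows 2.5 mm further on. The rail starts 104 to 112 mm (end stop) behind this point and stays put. Over a loaded strip, closing takes 6 N, rising to 11 N, then 13 to 16 N over the last 15 mm where the latch is passed. Let go before the latch catches, it is driven back open.
- pusher_face (a point): Foot of the front face of the red spring pusher, mid-width, at channel-floor height; stapler's axes. The face is an upright T, stem 12 mm wide, thumb tab 24 mm wide from 40 to 60 mm above the floor, all in one plane. Rail fully open, it rests 92 mm behind the nose, less than a strip's length; it yields backwards at 5 to 6 N, far enough (a rail not fully open first slides to its end stop).
- latch (a point): Brass spring latch pin at the side of the channel, 27 mm off its middle, 140 mm behind the nose, its black housing reaching 46 mm off the middle and 30 mm above the floor. It snaps behind the rail's catch by itself when the rail is fully shut; nothing needs to be done to it.
- cradle: Black steel cradle fixed on the mat, base 285 x 150 mm, holding the stapler. Its x axis is the stapler's. Origin: centre of its underside; the stapler's origin starts 90 mm ahead (x) and 155 mm above it.
- offcut: Bystander: remnant of a staple strip, as the full strip but only 36 mm long. Origin: centre of its underside.
- battery: Bystander: black and orange battery pack taken off the stapler, 116 x 76 x 58 mm. Origin: centre of its underside.
- carton: Bystander: cardboard carton of staples, 120 x 90 x 45 mm. Origin: centre of its underside.
- screwdriver: Bystander: screwdriver with orange handle, lying, about 200 mm long (x). Origin: centre of its underside.
There are look-alikes about, which are no part of the job. Several things have the shape of the strip; the one meant has the colours described above.

How it is judged:
On the way:
1. the full strip lies on the channel floor against the nose, the rail still open (x of strip in the frame of stapler between -0.054 and -0.047 m and y of strip in the frame of stapler between -0.003 and 0.003 m and z of strip in the frame of stapler between -0.003 and 0.0025 m and angle between the x axis of strip and the x axis of stapler, either way round below 0.05 rad and x of rail in the frame of stapler below -0.172 m), for 0.2 s.
At the end, for the whole second after the job is handed in: The strip lies legs up on the channel floor (within 2.5 mm), its front end against the nose (within 3 mm) and in line with the channel, and the rail stays closed (within 3 mm) on its latch with everything at rest (x of strip in the frame of stapler between -0.053 and -0.047 m and y of strip in the frame of stapler between -0.003 and 0.003 m and z of strip in the frame of stapler between -0.003 and 0.0025 m and angle between the x axis of strip and the x axis of stapler, either way round below 0.05 rad and angle between strip's own z axis and vertical below 0.1 rad and x of rail in the frame of stapler above -0.165 m and linear speed of strip below 0.02 m/s); the robot touches nothing.
It fails at once if the pusher or the rail presses on the strip with more than 20 N (contact force between strip and rail above 20 N).
It fails at once if the contact forces of the strip on all parts of the stapler add up to more than 40 N (contact force between strip and stapler above 40 N).
It fails at once if the stapler is shoved more than 8 mm along its foam cradle (about 20 N) (x of stapler in the frame of cradle above 0.098 m or x of stapler in the frame of cradle below 0.082 m).
It fails at once if the offcut, battery, carton or screwdriver is moved by more than 20 mm (distance of any of offcut, battery, carton, screwdriver from where it was at the start of the episode above 0.02 m).
It also fails if it takes over 69 s, if anything falls off the work surface, if the arm or the gripper's body presses on something with over 40 N, if the wrist force passes 120 N, or if a joint passes its speed limit or range.

## Robot

A 6-joint arm with a two-finger parallel gripper is mounted at the origin on the work surface. World frame = base frame: x ahead of the robot, y to its left, z up, the work surface at z = 0. Lengths are in m, angles in rad, forces in N, time in s.
With the tool pointing down it reaches from about 0.225 to 0.875 m from the base axis. Payload 3.4 kg.
Tool frame: the origin (TCP) lies between the finger pads; the fingertips stand 11 mm ahead of it and the grasp point (between the pads) lies 8 mm behind it (tips_ahead is the distance from the TCP to the fingertips, in m); z points along the fingers, x is the direction in which the jaws open and shut, and the axes are right-handed (so a half turn about z gives the same grasp; the last joint's range is limited). The gripper opens to 85 mm and grips with 20 to 120 N. Pads are 22 mm wide; open, the fingers measure 114 mm over their backs; the gripper's body (76 mm by 85 mm) begins 54 mm behind the grasp point. The pads swing forward as they close: fully open they stand 13 mm farther back than shut.
Start: joints at [-1.388, 0.276, 1.505, -0, 1.361, -0.121], TCP at [0.172, -0.549, 0.242] pointing down, gripper open.
Joint ranges: [-2.89, 2.89], [-0.75, 2.08], [0.22, 2.7], [-1.18, 4.32], [0.11, 2.71], [-2.7, 2.7]. Speed limits (rad/s): [2.57, 2.57, 3.14, 3.14, 3.14, 3.14].

## Interface

Orientations are given as a unit quaternion [w, x, y, z].
In Python, from rig import get_state, get_image, sign_off, masks_of, tips_ahead gives the robot as it stands.
- The arm moves only by the tool play_rows, never from a script. Its argument "series" is a list of rows, each an object of numbers: "fingers": the closure, from -1 (fully open) to 1 (shut); "dx", "dy", "dz": the shift along the world's x, y, z in mm; "turn": the turn about the world's z in rad. A call has 1 to 20 rows; each row shifts and turns the pose as measured when the row begins; what a row does not reach is not made up. A row lasts 1/12 s, in which the tool goes at most 41.7 mm and 7.16 degrees, less where a joint would pass 70% of its speed; a pose out of reach is approached as far as the arm can. A call with a gripper value outside its range is refused whole. The fingers move at their own pace and stop on an object; "squeeze" is the grip in N (left out, the last holds). Time passes only in rows, so rows that do not move let the fingers close. It gives the time, the measured TCP pose, the force and the opening at its end, in the units of the state.
- get_state(): the state, without advancing time (a new reading comes with each control period).
- get_image(name): name is "scene" or "side" or "wrist"; returns a dict with "pixels" (384x512x3 uint8, red, green, blue), "vfov" (degrees; the focal length in pixels is half the picture's height over the tangent of half this angle, whatever the lens; pixels are square), "cx", "cy" (the principal point, pixels), "rvec" (rotation vector, rad) and "tvec" (3), from world to camera coordinates, as OpenCV has them; the wrist camera has in their place "hand_eye" (4x4, takes a point from camera to tool coordinates, whose origin is the TCP and whose axes are the tool frame's). Camera axes: x right, y down, z forward; pixel columns grow to the right and rows downward; lengths in m; the calibration is good to about 2 mm. The wrist camera is an equidistant fisheye: a pixel r from the principal point sees the ray r / f radians off the axis. A picture is of the moment at which its call begins: read the wrist's pose just before it. There is no depth.
- sign_off(): hands the job in, once; it reports no verdict.
Trained networks look in a picture, given as the dict that the camera call returned (one of the last four; its "shot" number tells which), for a name from the list of things; names that differ only in an ending like _2 or _b are one class to them, and where a whole thing is asked for, a point or a joint stands for the part that bears it (a point fixed in the world has none). Each returns a list of dicts, best first, with "p" (0 to 1); they miss things now and then, are a little off and sometimes report something else, mostly with a low value. They report only what shows in the picture. A call takes as long as a camera call. They do not tell look-alikes from the thing itself.
- masks_of(picture, label): "region" (384x512 bool, what is visible of it) and "xy" ([column, row] in pixels, amid what is visible of it).
The state is a dict: "clock": time; "qpos": joint angles; "qd": joint speeds; "effort": joint torques, N m; "position": TCP position; "ee_rot": TCP orientation; "contact_force": force on the tool from outside, world axes, zero at the start; "moment": the same for the moment, N m; "width": finger opening in m.
Only numpy, scipy, OpenCV 4.12 (cv2) and the standard library are available. Lean on these libraries where they do the work, as an engineer would, in place of code of your own. Each camera call takes 0.05 s, during which the arm holds its last target. There are 200 camera calls.

## Working session

There is one attempt and no reset: what is moved stays moved. The work goes in short steps, Python scripts to look and compute and a tool call to move; the robot and the scene stay as the last step left them, time stands still between calls to the robot, and variables do not carry over. Pictures are saved under pics/ and viewed, about 8 in all and at most 12, crops included, and the job is handed in when it is done.

Besides the shell and the picture viewer there is one more tool, called after ">>>" as a command line: name --argument value ..., lists and objects as JSON in quotes. play_rows: Moves the arm, as the interface text tells. Its arguments: {"type":"object","properties":{"series":{"type":"array"},"squeeze":{"type":"number"}},"required":["series"]}

```bash
mkdir -p pics; ls
cat > h.py <<'E'
import numpy as np, cv2
from rig import *
from scipy.spatial.transform import Rotation as R
def cam(im):
    f=im["pixels"].shape[0]/2/np.tan(np.radians(im["vfov"])/2)
    return f,R.from_rotvec(np.ravel(im["rvec"])).as_matrix(),np.ravel(im["tvec"])
def ray(im,uv,pose=None):
    """origin, unit dir in world"""
    f=im["pixels"].shape[0]/2/np.tan(np.radians(im["vfov"])/2)
    d=np.array([uv[0]-im["cx"],uv[1]-im["cy"]],float)
    if "hand_eye" in im:
        r=np.hypot(*d); th=r/f; k=np.sin(th)/max(r,1e-9)
        dc=np.array([d[0]*k,d[1]*k,np.cos(th)])
        H=np.array(im["hand_eye"]); q=pose["ee_rot"]
        Rw=R.from_quat([q[1],q[2],q[3],q[0]]).as_matrix()
        return Rw@H[:3,3]+pose["position"],Rw@H[:3,:3]@dc
    f,Rm,t=cam(im); dc=np.array([d[0]/f,d[1]/f,1]); dc/=np.linalg.norm(dc)
    return -Rm.T@t,Rm.T@dc
def atz(im,uv,z,pose=None):
    o,d=ray(im,uv,pose); return o+d*(z-o[2])/d[2]
def proj(im,P,pose=None):
    P=np.asarray(P,float)
    if "hand_eye" in im:
        f=im["pixels"].shape[0]/2/np.tan(np.radians(im["vfov"])/2)
        H=np.array(im["hand_eye"]); q=pose["ee_rot"]
        Rw=R.from_quat([q[1],q[2],q[3],q[0]]).as_matrix()
        pc=((P-pose["position"])@Rw-H[:3,3])@H[:3,:3]
        rr=np.linalg.norm(pc[:,:2],axis=1);th=np.arctan2(rr,pc[:,2])
        return np.c_[im["cx"]+f*th*pc[:,0]/rr,im["cy"]+f*th*pc[:,1]/rr]
    f,Rm,t=cam(im); pc=P@Rm.T+t
    return np.c_[im["cx"]+f*pc[:,0]/pc[:,2],im["cy"]+f*pc[:,1]/pc[:,2]]
def save(n,px): cv2.imwrite(f"pics/{n}.png",cv2.cvtColor(np.ascontiguousarray(px),cv2.COLOR_RGB2BGR))
E
python3 - <<'E'
from h import *
s=get_state(); print(s, tips_ahead if not callable(tips_ahead) else tips_ahead())
for n in("scene","side"):
    im=get_image(n); save(n,im["pixels"]); print(n,im["vfov"],ray(im,(im["cx"],im["cy"])))
    for l in("strip","stapler","rail","latch","pusher_face","cradle","offcut","battery","carton","screwdriver"):
        for m in masks_of(im,l)[:4]:
            y,x=np.nonzero(m["region"]); print(l,round(m["p"],2),np.round(m["xy"]),m["region"].sum(),x.min(),x.max(),y.min(),y.max(),im["pixels"][m["region"]].mean(0).astype(int))
E
cd pics; python3 -c "
import cv2,numpy as np
cv2.imwrite('both.png',np.vstack([cv2.imread('scene.png'),cv2.imread('side.png')]))"
```

```text
pics
{'clock': 0.0, 'qpos': array([-1.38797750e+00,  2.76625648e-01,  1.50609711e+00, -1.98876087e-05,
        1.36067281e+00, -1.21013749e-01]), 'qd': array([-1.47019994e-03,  8.95732751e-04,  6.11384008e-04, -1.60566331e-03,
        3.29299338e-04,  9.63026191e-05]), 'effort': array([ 4.65169542e-04, -4.16765249e+01, -2.45801729e+01,  7.33752336e-05,
        1.08628583e-02,  1.00577125e-06]), 'position': array([ 0.17192118, -0.54819491,  0.24143655]), 'ee_rot': array([-6.10341927e-04,  8.05972192e-01, -5.91952712e-01, -6.63475946e-04]), 'contact_force': array([ 0.4169477 , -0.38011063, -0.29395172]), 'moment': array([-0.00861054,  0.05256618, -0.01376034]), 'width': 0.08548909694914213} 0.011
scene 53.812352937562004 (array([1.44888597, 0.10799463, 1.06590794]), array([-0.71586802, -0.0566954 , -0.69593003]))
strip 0.89 [360. 240.] 319 347 377 231 244 [160  48  47]
strip 0.83 [332. 198.] 290 318 345 192 210 [122 127 130]
strip 0.83 [372. 209.] 239 360 383 203 220 [ 56 138 139]
strip 0.71 [317. 169.] 211 305 328 157 172 [105  66 127]
stapler 0.82 [241. 200.] 2612 193 287 173 228 [15
[... 701 characters left out ...]
5, -0.51839359]))
strip 0.91 [142. 320.] 420 134 155 302 335 [29 97 98]
strip 0.9 [265. 326.] 674 247 287 317 338 [78 44 96]
strip 0.88 [130. 287.] 505 116 148 270 300 [164  36  34]
strip 0.75 [198. 300.] 612 178 217 285 307 [87 90 93]
stapler 0.95 [242. 199.] 2685 205 287 160 242 [139  97  82]
stapler 0.24 [195. 296.] 548 178 216 286 307 [90 94 96]
rail 0.73 [266. 178.] 942 239 288 159 194 [151 129 128]
pusher_face 0.74 [242. 184.] 163 239 251 176 193 [164  66  63]
cradle 0.84 [242. 222.] 5021 191 287 161 262 [109  85  77]
offcut 0.75 [174. 260.] 131 165 177 253 265 [109 113 116]
battery 0.8 [310. 181.] 618 291 326 171 195 [65 52 45]
carton 0.65 [333. 198.] 300 324 341 185 206 [140  94  63]
```

View pics/scene.png

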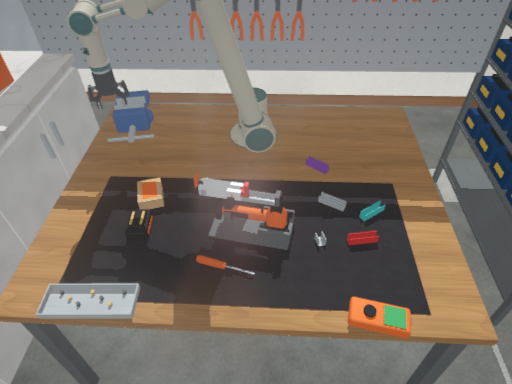

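View pics/side.png

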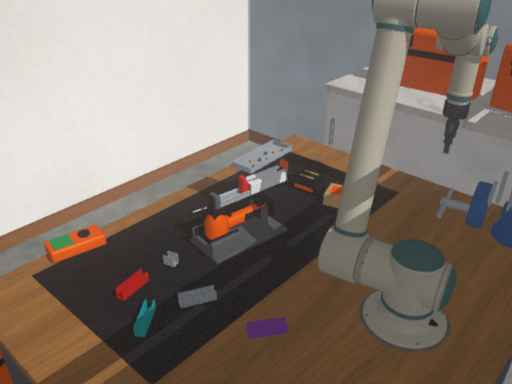

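The bright-steel strip is at scene (332,198) and side (198,300). The stapler's nose points right, towards +y, at scene (281,200). The offcut is at scene (320,240). The red, teal and purple bars are look-alikes.

```bash
cat >> h.py <<'E'
def tri(rs):
    A=np.zeros((3,3));b=np.zeros(3)
    for o,d in rs:
        M=np.eye(3)-np.outer(d,d);A+=M;b+=M@o
    return np.linalg.solve(A,b)
E
python3 - <<'E'
from h import *
a=get_image("scene");b=get_image("side")
pts=dict(strip=((332,201),(198,297)),offcut=((320,240),(171,259)),rail=((219,186),(266,178)),pusher=((245,190),(242,184)),noseTop=((278,197),(214,202)),grip=((196.5,183),(284,165)))
for k,(u,v) in pts.items(): print(k,tri([ray(a,u),ray(b,v)]).round(3))
for n,uv in dict(strip=(332,201),screw=(225,266),battery=(138,225),carton=(149,195)).items(): print(n,atz(a,uv,.02).round(3))
for im,z in ((a,0.019),(b,0.019)):
  for m in masks_of(im,"strip"):
    c=im["pixels"][m["region"]].mean(0)
    if np.ptp(c)<15:
        x,y=m["region"].nonzero()[::-1]; p=np.array([atz(im,q,z) for q in np.c_[x,y]]); 
        w,V=np.linalg.eigh(np.cov(p[:,:2].T)); print(p.mean(0).round(3),np.degrees(np.arctan2(V[1,1],V[0,1])))
E
```

```text
strip [0.441 0.327 0.015]
offcut [0.626 0.268 0.012]
rail [ 0.547 -0.077  0.182]
pusher [0.569 0.012 0.188]
noseTop [0.579 0.122 0.169]
grip [ 0.544 -0.157  0.195]
strip [0.447 0.327 0.02 ]
screw [ 0.754 -0.046  0.02 ]
battery [ 0.595 -0.38   0.02 ]
carton [ 0.443 -0.379  0.02 ]
[0.447 0.326 0.019] 59.36309041904668
[0.441 0.327 0.019] 65.64839824718773
```

>>> play_rows --series '[{"fingers":-1,"dx":0,"dy":0,"dz":35,"turn":0.04},{"fingers":-1,"dx":16,"dy":32,"dz":10,"turn":0.05},{"fingers":-1,"dx":16,"dy":32,"dz":10,"turn":0.05},{"fingers":-1,"dx":16,"dy":32,"dz":10,"turn":0.05},{"fingers":-1,"dx":16,"dy":32,"dz":5,"turn":0.05},{"fingers":-1,"dx":16,"dy":32,"dz":5,"turn":0.05},{"fingers":-1,"dx":16,"dy":32,"dz":5,"turn":0.05},{"fingers":-1,"dx":16,"dy":32,"dz":5,"turn":0.05},{"fingers":-1,"dx":16,"dy":32,"dz":5,"turn":0.05},{"fingers":-1,"dx":16,"dy":32,"dz":5,"turn":0.05},{"fingers":-1,"dx":16,"dy":32,"dz":5,"turn":0.05},{"fingers":-1,"dx":16,"dy":32,"dz":5,"turn":0.05},{"fingers":-1,"dx":16,"dy":32,"dz":5,"turn":0.05},{"fingers":-1,"dx":16,"dy":32,"dz":5,"turn":0.05},{"fingers":-1,"dx":16,"dy":32,"dz":5,"turn":0.05},{"fingers":-1,"dx":16,"dy":32,"dz":5,"turn":0.05},{"fingers":-1,"dx":16,"dy":32,"dz":5,"turn":0.05},{"fingers":-1,"dx":16,"dy":32,"dz":5,"turn":0.05},{"fingers":-1,"dx":16,"dy":32,"dz":5,"turn":0.05},{"fingers":-1,"dx":0,"dy":0,"dz":0,"turn":0}]'

```text
clock: 2.97
position: [0.4652, 0.0552, 0.3888]
ee_rot: [-0.001, 0.99, -0.143, 0.006]
contact_force: [-0.8, -1.5, 0.3]
width: 0.0854
```

Run:
```python
from h import *
s=get_state(); im=get_image("wrist"); save("w1",im["pixels"]); print(s["clock"],s["position"],s["ee_rot"],im["vfov"],im["cx"],im["cy"]); print(np.array(im["hand_eye"]).round(3))
np.savez("w1.npz",im=np.array([im],dtype=object),s=np.array([s],dtype=object))
```

```text
2.9667 [0.46515746 0.05522365 0.38877817] [-0.00111757  0.9897264  -0.14282435  0.0064509 ] 65.70646984690485 251.492915451462 191.291477711492
[[ 1.     0.    -0.     0.001]
 [-0.     0.962  0.272 -0.069]
 [ 0.    -0.272  0.962 -0.132]
 [ 0.     0.     0.     1.   ]]
```

View pics/w1.png

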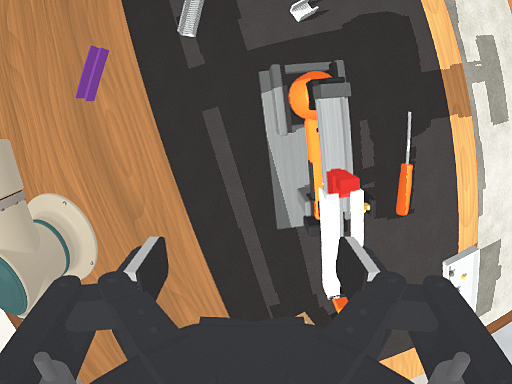

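Wrist view: nose at about (333,90), red pusher at (343,183), and the white cover runs down to the orange grip at (340,303). I'll zoom in for exact features.

Run:
```python
import cv2
im=cv2.imread("pics/w1.png")
cv2.imwrite("pics/w1c.png",cv2.resize(im[70:220,285:385],None,fx=4,fy=4,interpolation=cv2.INTER_CUBIC))
```

```text
(no output)
```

View pics/w1c.png

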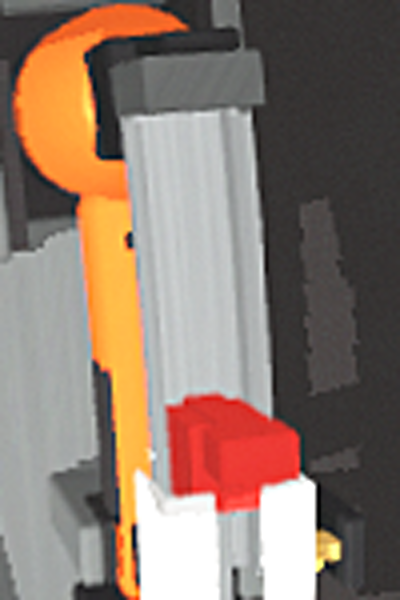

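```bash
cat > fit.py <<'E'
from h import *
from scipy.optimize import least_squares
d=np.load("w1.npz",allow_pickle=True); im=d["im"][0]; s=d["s"][0]
c=lambda u,v: np.array([u/4+285,v/4+70])-.5
# points
P=[((-92,12,60),c(205,490)),((-92,-12,60),c(298,484)),((-92,-12,40),c(298,432)),((-92,12,40),c(216,440))]
L=[((-10,20,15),(-70,20,15),c(134,160),c(150,400)),((-10,-20,15),(-70,-20,15),c(250,130),c(271,400))]
def T(q,p):
    p=np.atleast_2d(np.array(p,float))/1e3; cs,sn=np.cos(q[2]),np.sin(q[2])
    return np.c_[q[0]+cs*p[:,0]-sn*p[:,1],q[1]+sn*p[:,0]+cs*p[:,1],.158+p[:,2]]
def res(q):
    r=[]
    for p,u in P:
        p=list(p); p[0]+=q[3]
        r+=list(proj(im,T(q,p),s)[0]-u)
    for a,b,u,v in L:
        n=np.array([-(v-u)[1],(v-u)[0]]);n/=np.linalg.norm(n)
        for k in(a,b): r.append(n@(proj(im,T(q,k),s)[0]-u))
    for k,u in NOSE: r+=list(proj(im,T(q,k),s)[0]-u)
    return r
hyp={"top is all 48-112":[((23,18,36),c(110,52)),((23,-18,36),c(262,50)),((0,18,36),c(118,113)),((0,-18,36),c(262,104))],
"inner face lower":[((23,18,36),c(110,52)),((23,-18,36),c(262,50)),((0,18,36),c(116,84)),((0,-18,36),c(263,78))],
"top lower":[((0,18,36),c(118,113)),((0,-18,36),c(262,104)),((23,18,36),c(115,84)),((23,-18,36),c(263,50))],
"top invisible? inner face all":[((0,18,36),c(110,52)),((0,-18,36),c(262,50))],
"none":[]}
for h,NOSE in hyp.items():
    o=least_squares(res,[.58,.11,1.45,0],x_scale=[.01,.01,.1,5]); print(h,o.x.round(4),"yaw",np.degrees(o.x[2]).round(2),np.round(o.fun,1))
    print("  nose crop", ((proj(im,T(o.x,[(0,18,36),(0,-18,36),(23,18,36),(23,-18,36),(0,14,0),(0,-14,0)]),s)-[285,70]+.5)*4).round().tolist())
    print("  railfront", ((proj(im,T(o.x,[(-110,23.5,38),(-110,-23.5,38),(-102,23.5,38)]),s)-[285,70]+.5)*4).round().tolist())
print(tri([(lambda: 0,0)]) if 0 else ray(im,(251,191),s))
E
python3 fit.py
```

```text
top is all 48-112 [ 0.5803  0.1081  1.452  -4.4963] yaw 83.19 [ 4.6 -3.   1.5 -5.1 -4.5  3.7 -3.2  5.   3.5  0.2  1.  -0.8  4.  -1.7
 -3.6 -4.3  5.1  3.4 -0.7  2.1]
  nose crop [[138.0, 126.0], [259.0, 112.0], [126.0, 45.0], [248.0, 33.0], [124.0, 128.0], [210.0, 118.0]]
  railfront [[168.0, 509.0], [316.0, 482.0], [165.0, 483.0]]
inner face lower [ 0.5812  0.1119  1.4479 -8.3947] yaw 82.96 [ 4.6 -3.1  1.5 -5.  -4.5  3.7 -3.2  4.9  3.4  0.3  0.9 -0.8  3.8 -5.2
 -3.7 -7.7  5.5  7.1 -1.   5.3]
  nose crop [[138.0, 112.0], [259.0, 99.0], [125.0, 31.0], [247.0, 19.0], [123.0, 115.0], [209.0, 105.0]]
  railfront [[167.0, 496.0], [315.0, 470.0], [164.0, 469.0]]
top lower [ 0.5798  0.1058  1.4577 -2.1976] yaw 83.52 [ 4.8 -3.   1.8 -5.1 -4.3  3.6 -3.   5.   3.5  0.   1.1 -0.9  5.2  5.5
 -0.6  4.1  2.7 -7.5 -3.9 -2.4]
  nose crop [[139.0, 135.0], [260.0, 120.0], [126.0, 54.0], [248.0, 41.0], [124.0, 136.0], [210.0, 125.0]]
  railfront [[170.0, 516.0], [318.0, 489.0], [167.0, 490.0]]
top invisible? inner face all [  0.5843   0.1274   1.4381 -24.1037] yaw 82.4 [ 4.7 -3.2  1.7 -4.9 -4.4  3.8 -3.1  4.8  3.5  0.5  0.8 -1.   5.9  0.9
 -1.7 -1.3]
  nose crop [[134.0, 56.0], [255.0, 45.0], [121.0, -25.0], [244.0, -34.0], [119.0, 64.0], [206.0, 56.0]]
  railfront [[162.0, 443.0], [313.0, 420.0], [160.0, 416.0]]
none [5.72900e-01 3.97000e-02 1.41720e+00 6.43526e+01] yaw 81.2 [ 4.4 -3.4  1.4 -4.7 -4.6  4.  -3.4  4.6 -0.5 -0.5 -1.2  0.5]
  nose crop [[173.0, 365.0], [289.0, 351.0], [166.0, 285.0], [284.0, 273.0], [155.0, 344.0], [239.0, 334.0]]
  railfront [[176.0, 716.0], [315.0, 692.0], [175.0, 693.0]]
(array([0.48344504, 0.12071292, 0.52086073]), array([-0.06567731, -0.25887073, -0.96367652]))
```

Run:
```python
from h import *
d=np.load("w1.npz",allow_pickle=True); im=d["im"][0]; s=d["s"][0]
print({k:v for k,v in im.items() if k not in("pixels",)})
print(proj(im,[[0,0,0.02],[.444,.327,.019],[.626,.268,.019],[.754,-.046,.02],[.544,-.157,.195]],s).round())
q=s["ee_rot"];Rw=R.from_quat([q[1],q[2],q[3],q[0]]).as_matrix()
print(proj(im,np.array([[.042,0,0],[-.042,0,0]])@Rw.T+s["position"],s))
for l in("strip","offcut","rail","stapler","pusher_face","cradle","screwdriver","latch"):
  for m in masks_of(get_image("wrist") if 0 else im,l)[:4]:
    y,x=np.nonzero(m["region"]); print(l,round(m["p"],2),np.round(m["xy"]),x.min(),x.max(),y.min(),y.max(),im["pixels"][m["region"]].mean(0).astype(int))
m=cv2.cvtColor(im["pixels"],cv2.COLOR_RGB2GRAY)
for r in(85,92,110,150,165,190,196): print(r,m[r,305:375].tolist())
```

```text
{'vfov': 65.70646984690485, 'cx': 251.492915451462, 'cy': 191.291477711492, 'hand_eye': array([[ 9.99999912e-01,  3.94166358e-04, -1.41780576e-04,
         6.68717073e-04],
       [-3.40810068e-04,  9.62374392e-01,  2.71726726e-01,
        -6.85227780e-02],
       [ 2.43551530e-04, -2.71726654e-01,  9.62374442e-01,
        -1.31807678e-01],
       [ 0.00000000e+00,  0.00000000e+00,  0.00000000e+00,
         1.00000000e+00]]), 'shot': 5}
[[ 53. 242.]
 [191.   7.]
 [304.   9.]
 [410. 163.]
 [346. 300.]]
[[332.7435796  250.5395615 ]
 [167.78394778 250.37853774]]
strip 0.9 [93. 71.] 76 108 46 100 [121  65 147]
strip 0.83 [191.  17.] 178 203 0 36 [168 171 171]
offcut 0.7 [301.  10.] 291 315 0 20 [198 200 200]
rail 0.63 [338. 221.] 319 363 169 312 [240 199 195]
stapler 0.66 [328. 168.] 288 375 71 311 [198 166 146]
stapler 0.32 [191.  19.] 178 203 0 36 [165 168 168]
pusher_face 0.8 [341. 184.] 327 359 168 197 [225  56  50]
pusher_face 0.6 [338. 218.] 319 363 168 311 [240 199 195]
pusher_face 0.38 [328. 169.] 287 377 71 311 [196 164 145]
cradle 0.97 [317. 153.] 259 376 60 312 [172 154 141]
s
[... 1694 characters left out ...]
3, 72, 76, 78, 73, 75, 77, 76, 66, 66]
190 [95, 95, 95, 96, 99, 70, 72, 77, 69, 114, 203, 196, 189, 219, 255, 255, 255, 222, 192, 184, 186, 190, 162, 106, 90, 94, 95, 91, 113, 111, 109, 109, 111, 111, 100, 103, 108, 110, 110, 108, 108, 110, 111, 109, 106, 107, 116, 114, 114, 127, 153, 187, 227, 236, 232, 237, 255, 255, 118, 36, 53, 50, 55, 53, 53, 52, 50, 50, 52, 52]
196 [98, 87, 60, 48, 46, 45, 64, 72, 73, 60, 180, 198, 192, 199, 254, 255, 255, 255, 255, 204, 222, 244, 250, 247, 246, 246, 245, 246, 246, 246, 247, 246, 252, 218, 96, 99, 127, 128, 127, 125, 128, 134, 135, 136, 136, 255, 255, 255, 255, 255, 255, 255, 255, 255, 255, 255, 255, 255, 253, 8, 35, 42, 42, 44, 41, 43, 43, 49, 56, 63]
```

Run:
```python
from h import *
d=np.load("w1.npz",allow_pickle=True); im=d["im"][0]
m=cv2.cvtColor(im["pixels"],cv2.COLOR_RGB2GRAY)
for c in (325,335,345): print("col",c,"from 72",m[72:105,c].tolist())
for c in (340,345,350,355): print("col",c,"R-G from 165",[tuple(int(x) for x in im["pixels"][r,c,:2]) for r in range(165,202)])
for r in(80,84,88,96): print(r,m[r,308:358].tolist())
for r in(180,184,188): print(r,[int(x) for x in im["pixels"][r,322:368,0]])
for r in(205,230,260): print(r,m[r,310:372].tolist())
print("col 338 from 280",im["pixels"][280:318,338,:2].tolist())
print("col 342 from 280",im["pixels"][280:318,344,:2].tolist())
```

```text
col 325 from 72 [51, 134, 141, 138, 141, 127, 59, 38, 44, 44, 38, 55, 112, 115, 113, 111, 113, 108, 109, 107, 104, 110, 108, 109, 109, 91, 142, 210, 200, 199, 202, 200, 202]
col 335 from 72 [53, 50, 52, 52, 53, 47, 54, 56, 53, 45, 32, 98, 114, 111, 111, 109, 108, 108, 107, 108, 111, 111, 111, 112, 103, 104, 209, 197, 194, 194, 196, 195, 197]
col 345 from 72 [41, 49, 59, 67, 77, 90, 83, 90, 97, 109, 111, 113, 114, 111, 112, 111, 109, 110, 109, 107, 103, 104, 107, 110, 93, 97, 149, 178, 178, 174, 175, 176, 175]
col 340 R-G from 165 [(191, 193), (190, 196), (190, 207), (199, 166), (216, 55), (217, 43), (217, 51), (216, 52), (217, 53), (218, 51), (217, 53), (216, 53), (213, 49), (218, 55), (215, 51), (227, 55), (231, 55), (231, 58), (230, 57), (229, 53), (230, 56), (228, 53), (229, 54), (228, 52), (225, 52), (223, 53), (221, 53), (218, 52), (239, 55), (236, 52), (235, 47), (235, 42), (227, 73), (194, 160), (184, 201), (186, 191), (187, 191)]
col 345 R-G from 165 [(163, 169), (169, 170), (174, 177), (171, 183), (182, 165), (208, 84), (219, 42), (218, 50), (215, 48), (217, 52), (218, 52), 
[... 3784 characters left out ...]
[255, 255], [255, 255], [255, 255], [55, 54], [216, 218], [255, 255], [228, 115], [234, 86], [233, 95], [232, 98], [232, 96], [231, 94], [230, 95], [232, 93], [246, 104], [252, 111], [255, 134], [255, 171], [255, 192], [255, 205], [255, 194], [205, 91], [44, 54], [55, 57], [58, 60], [57, 57]]
col 342 from 280 [[50, 48], [49, 47], [49, 49], [51, 51], [50, 48], [47, 46], [47, 47], [52, 51], [50, 48], [48, 46], [51, 50], [49, 48], [52, 49], [52, 52], [63, 62], [57, 62], [69, 54], [251, 97], [241, 99], [235, 98], [233, 97], [233, 96], [234, 97], [239, 98], [248, 99], [217, 89], [98, 61], [35, 52], [50, 58], [53, 58], [55, 56], [55, 55], [56, 57], [55, 56], [55, 57], [58, 58], [55, 55], [57, 58]]
```

```bash
cat > fit2.py <<'E'
from h import *
from scipy.optimize import least_squares
d=np.load("w1.npz",allow_pickle=True); im=d["im"][0]; s=d["s"][0]
from scipy.optimize import least_squares
def T(q,p):
    p=np.atleast_2d(np.array(p,float))/1e3; cs,sn=np.cos(q[2]),np.sin(q[2])
    return np.c_[q[0]+cs*p[:,0]-sn*p[:,1],q[1]+sn*p[:,0]+cs*p[:,1],.158+p[:,2]]
# (model line a->b, image point)
L=[((0,18,36),(0,-18,36),(325,97.6)),((0,18,36),(0,-18,36),(335,97.3)),((0,18,36),(0,-18,36),(345,96.5)),
((0,-18,36),(23,-18,36),(350.4,92)),((0,-18,36),(23,-18,36),(349.8,86)),((0,18,36),(23,18,36),(320.6,92)),((0,18,36),(23,18,36),(320.3,87)),
((-5,-20,15),(-80,-20,15),(348.6,110)),((-5,-20,15),(-80,-20,15),(351.4,150)),((-5,-20,15),(-80,-20,15),(352.6,165))]
def res(q):
    r=[]
    for a,b,u in L:
        A,B=proj(im,T(q,[a,b]),s); n=np.array([-(B-A)[1],(B-A)[0]])/np.linalg.norm(B-A); r.append(n@(np.array(u)-A))
    for y,u in((12,(339.5,179.8)),(-12,(359.5,177.3))): r+=list(proj(im,T(q,[(q[3],y,60)]),s)[0]-u)
    return r
if __name__=="__main__":
    o=least_squares(res,[.58,.11,1.45,-90],x_scale=[.01,.01,.1,5],loss="soft_l1"); q=o.x
    print(q.round(4),np.degrees(q[2]).round(2),o.fun.round(1) if 0 else np.round(res(q),1))
    print(proj(im,T(q,[(23,0,36),(q[3],-12,40),(q[3],0,0),(-110,23.5,38),(-110,-23.5,38),(-270,0,62),(-260,16,62),(-260,-16,62),(-140,-27,10)]),s).round(1).tolist())
    a=get_image("scene");b=get_image("side")
    for i in(a,b):
        print(proj(i,T(q,[(0,18,36),(0,-18,36),(23,18,36),(23,-18,36),(q[3],0,60),(-270,0,62)])).round().tolist())
E
python3 fit2.py
```

```text
[  0.5833   0.1101   1.4158 -88.9429] 81.12 [-0.3  0.2  0.1 -0.6 -0.5  0.2  0.5 -0.3  0.1  0.1 -0.3  0.1  0.1 -0.1]
[[334.1, 76.8], [353.6, 173.4], [334.4, 167.9], [325.3, 194.2], [362.6, 189.0], [349.8, 311.4], [338.5, 308.0], [361.4, 303.3], [357.9, 205.0]]
[[276.0, 189.0], [274.0, 197.0], [283.0, 190.0], [281.0, 198.0], [248.0, 184.0], [195.0, 176.0]]
[[219.0, 195.0], [212.0, 190.0], [213.0, 198.0], [206.0, 193.0], [239.0, 177.0], [284.0, 159.0]]
```

>>> play_rows --series '[{"fingers":-1,"dx":-3,"dy":30,"dz":-10,"turn":-0.03},{"fingers":-1,"dx":-3,"dy":30,"dz":-20,"turn":-0.03},{"fingers":-1,"dx":-3,"dy":30,"dz":-20,"turn":-0.03},{"fingers":-1,"dx":-3,"dy":30,"dz":-20,"turn":-0.03},{"fingers":-1,"dx":-3,"dy":30,"dz":-20,"turn":-0.03},{"fingers":-1,"dx":-3,"dy":30,"dz":-20,"turn":-0.03},{"fingers":-1,"dx":-3,"dy":30,"dz":-20,"turn":-0.02},{"fingers":-1,"dx":-3,"dy":10,"dz":-20,"turn":0},{"fingers":-1,"dx":0,"dy":0,"dz":0,"turn":0},{"fingers":-1,"dx":0,"dy":0,"dz":0,"turn":0}]'

```text
clock: 4.35
position: [0.4386, 0.2719, 0.2345]
ee_rot: [0.003, 0.966, -0.258, 0.01]
contact_force: [-0.3, -0.5, 1.0]
width: 0.0853
```

Run:
```python
from h import *
s=get_state(); im=get_image("wrist"); save("w2",im["pixels"]); print(s["clock"],s["position"],s["ee_rot"])
np.savez("w2.npz",im=np.array([im],dtype=object),s=np.array([s],dtype=object))
for m in masks_of(im,"strip"):
    rg=m["region"];c=im["pixels"][rg].mean(0); print(m["p"],m["xy"],c,rg.sum())
    if np.ptp(c)<15:
        y,x=rg.nonzero()
        h=cv2.convexHull(np.c_[x,y].astype(np.int32))[:,0]
        print("hull",h.tolist())
        p=np.array([atz(im,u,.019,s)[:2] for u in h]); r=cv2.minAreaRect((p*1e3).astype(np.float32)); print(r)
```

```text
4.35 [0.43860346 0.27192498 0.23448976] [ 0.00298446  0.96606655 -0.25807588  0.01016657]
0.84 [115.0, 231.2] [184.03763441 100.61947431 221.56630824] 1674
0.81 [229.6, 124.4] [237.76752577 239.24072165 239.10360825] 1940
hull [[241, 164], [240, 165], [221, 168], [220, 168], [219, 165], [218, 153], [214, 98], [214, 97], [215, 84], [216, 82], [237, 82], [238, 83], [239, 87], [241, 146]]
((444.4490051269531, 327.0642395019531), (101.80914306640625, 29.246912002563477), 61.7901725769043)
0.68 [330.5, 10.6] [253.65842055  94.36441484  88.37107517] 1051
0.56 [207.3, 9.2] [ 91.65606596 238.37338045 236.25677267] 1698
```

View pics/w2.png

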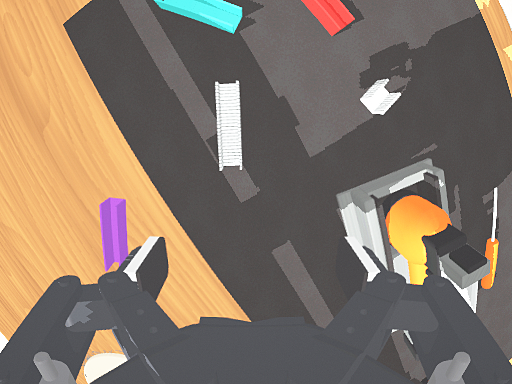

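Wrist view 2: the steel strip stands at (229,125), legs up, with the purple bar at (114,232) well clear. I'll fit its box silhouette to the mask.

```bash
cat > sfit.py <<'E'
from h import *
from scipy.optimize import minimize
def boxpts(x,y,a,z0):
    c=np.array([(i*.05,j*.0127,k) for i in(-1,1) for j in(-1,1) for k in(0,.032)])
    cs,sn=np.cos(a),np.sin(a); return np.c_[x+cs*c[:,0]-sn*c[:,1],y+sn*c[:,0]+cs*c[:,1],z0+c[:,2]]
def sil(im,q,z0,s,k=8):
    h=cv2.convexHull(proj(im,boxpts(*q,z0),s).astype(np.float32))[:,0]
    m=np.zeros((384*2,512*2),np.uint8); cv2.fillPoly(m,[np.round((h+.5)*2*16).astype(np.int32)],255,shift=4)
    return cv2.resize(m,(512,384),interpolation=cv2.INTER_AREA)/255.
def fit(im,region,q0,z0,s):
    f=lambda q: np.abs(sil(im,[q[0]/1e3,q[1]/1e3,q[2]/50],z0,s)-region).sum()
    o=minimize(f,[q0[0]*1e3,q0[1]*1e3,q0[2]*50],method="Nelder-Mead",options=dict(initial_simplex=np.array([[0,0,0],[4,0,0],[0,4,0],[0,0,4]])+[q0[0]*1e3,q0[1]*1e3,q0[2]*50]))
    return o.x/[1e3,1e3,50],o.fun
if __name__=="__main__":
    d=np.load("w2.npz",allow_pickle=True); im=d["im"][0]; s=d["s"][0]
    rgb=im["pixels"].astype(int); br=((rgb.min(2)>140)).astype(np.uint8)
    n,lab=cv2.connectedComponents(cv2.morphologyEx(br,cv2.MORPH_CLOSE,np.ones((3,3)))); reg=lab==lab[125,217+12]
    print(reg.sum(),fit(im,reg,[.444,.327,1.08],.003,s))
    for n in("scene","side"):
        i=get_image(n)
        m=[m for m in masks_of(i,"strip") if np.ptp(i["pixels"][m["region"]].mean(0))<15][0]["region"]
        print(n,fit(i,m,[.444,.327,1.08],.003,None))
    q=s["ee_rot"]; Rw=R.from_quat([q[1],q[2],q[3],q[0]]).as_matrix(); print("jaw yaw",np.degrees(np.arctan2(Rw[1,0],Rw[0,0])),Rw[:,2])
E
python3 sfit.py
```

```text
2023 (array([0.44543341, 0.32672716, 1.07715062]), np.float64(155.50980392156865))
scene (array([0.44454842, 0.32675598, 1.10797454]), np.float64(54.54509803921569))
side (array([0.4416164 , 0.32946855, 1.10591888]), np.float64(63.57254901960784))
jaw yaw -29.913248041654576 [ 0.01810273 -0.01101387 -0.99977547]
```

>>> play_rows --series '[{"fingers":-1,"dx":3,"dy":27,"dz":-20,"turn":0.03},{"fingers":-1,"dx":3,"dy":27,"dz":-30,"turn":0.005},{"fingers":-1,"dx":0,"dy":0,"dz":-30,"turn":0},{"fingers":-1,"dx":0,"dy":0,"dz":-30,"turn":0},{"fingers":-1,"dx":0,"dy":0,"dz":-30,"turn":0},{"fingers":-1,"dx":0,"dy":0,"dz":-20,"turn":0},{"fingers":-1,"dx":0,"dy":0,"dz":0,"turn":0},{"fingers":-1,"dx":0,"dy":0,"dz":0,"turn":0}]'

```text
clock: 5.32
position: [0.4552, 0.3251, 0.0813]
ee_rot: [-0.006, 0.969, -0.247, 0.021]
contact_force: [0.3, -0.1, 0.3]
width: 0.0855
```

Run:
```python
from h import *
s=get_state();q=s["ee_rot"]; Rw=R.from_quat([q[1],q[2],q[3],q[0]]).as_matrix(); print(s["position"],"jaw yaw",np.degrees(np.arctan2(Rw[1,0],Rw[0,0])),Rw[:,2],s["contact_force"])
print("err mm",(np.array([.445,.327,.032])-s["position"])*1e3)
```

```text
[0.4552499  0.32511567 0.08126271] jaw yaw -28.57847696250882 [ 0.04449702  0.00157981 -0.99900827] [ 0.34309386 -0.07948674  0.3341078 ]
err mm [-10.24990112   1.88432994 -49.26271233]
```

>>> play_rows --series '[{"fingers":-1,"dx":-5,"dy":1,"dz":0,"turn":0},{"fingers":-1,"dx":-5,"dy":1,"dz":0,"turn":0},{"fingers":-1,"dx":0,"dy":0,"dz":-10,"turn":0},{"fingers":-1,"dx":0,"dy":0,"dz":-10,"turn":0},{"fingers":-1,"dx":0,"dy":0,"dz":-10,"turn":0},{"fingers":-1,"dx":0,"dy":0,"dz":0,"turn":0},{"fingers":-1,"dx":0,"dy":0,"dz":0,"turn":0}]'

```text
clock: 5.9
position: [0.4493, 0.3291, 0.057]
ee_rot: [-0.012, 0.968, -0.247, 0.027]
contact_force: [-0.4, 0.4, 0.7]
width: 0.0855
```

```bash
cat > st.py <<'E'
from h import *
import sys
s=get_state();q=s["ee_rot"]; Rw=R.from_quat([q[1],q[2],q[3],q[0]]).as_matrix(); print(s["clock"],(s["position"]*1e3).round(1),"jaw",np.degrees(np.arctan2(Rw[1,0],Rw[0,0])).round(2),"z",Rw[:,2].round(3),"F",s["contact_force"].round(1),"w",s["width"].round(4))
E
python3 st.py
```

```text
Traceback (most recent call last):
  File "st.py", line 3, in <module>
    s=get_state();q=s["ee_rot"]; Rw=R.from_quat([q[1],q[2],q[3],q[0]]).as_matrix(); print(s["clock"],(s["position"]*1e3).round(1),"jaw",np.degrees(np.arctan2(Rw[1,0],Rw[0,0])).round(2),"z",Rw[:,2].round(3),"F",s["contact_force"].round(1),"w",s["width"].round(4))
                                                                                                                                                                                                                                                  ^^^^^^^^^^^^^^^^
AttributeError: 'float' object has no attribute 'round'
```

>>> play_rows --series '[{"fingers":-1,"dx":-4,"dy":-2,"dz":-8,"turn":0.01},{"fingers":-1,"dx":-2,"dy":0,"dz":-9,"turn":0},{"fingers":-1,"dx":0,"dy":0,"dz":-9,"turn":0},{"fingers":-1,"dx":0,"dy":0,"dz":0,"turn":0}]'

```text
clock: 6.23
position: [0.4431, 0.3273, 0.0296]
ee_rot: [-0.013, 0.97, -0.242, 0.028]
contact_force: [-0.7, 0.4, 0.1]
width: 0.0852
```

```bash
sed -i 's/s\["width"\].round(4)/round(s["width"],4)/' st.py; python3 st.py
```

```text
6.2333 [443.1 327.3  29.6] jaw -28.05 z [ 0.06   0.011 -0.998] F [-0.7  0.4  0.1] w 0.0852
```

>>> play_rows --series '[{"fingers":-1,"dx":2,"dy":0,"dz":3,"turn":0},{"fingers":0.2,"dx":0,"dy":0,"dz":0,"turn":0},{"fingers":1,"dx":0,"dy":0,"dz":0,"turn":0},{"fingers":1,"dx":0,"dy":0,"dz":0,"turn":0},{"fingers":1,"dx":0,"dy":0,"dz":0,"turn":0},{"fingers":1,"dx":0,"dy":0,"dz":0,"turn":0},{"fingers":1,"dx":0,"dy":0,"dz":0,"turn":0},{"fingers":1,"dx":0,"dy":0,"dz":0,"turn":0}]' --squeeze 60

```text
clock: 6.9
position: [0.446, 0.3277, 0.0332]
ee_rot: [-0.013, 0.97, -0.242, 0.028]
contact_force: [-0.2, -0.1, -1.2]
width: 0.0237
```

```bash
python3 st.py; python3 -c "
from h import *
s=get_state(); im=get_image('wrist'); save('w3',im['pixels'])"
```

```text
6.9 [446.  327.7  33.2] jaw -28.07 z [ 0.061  0.012 -0.998] F [-0.2 -0.1 -1.2] w 0.0237
```

View pics/w3.png

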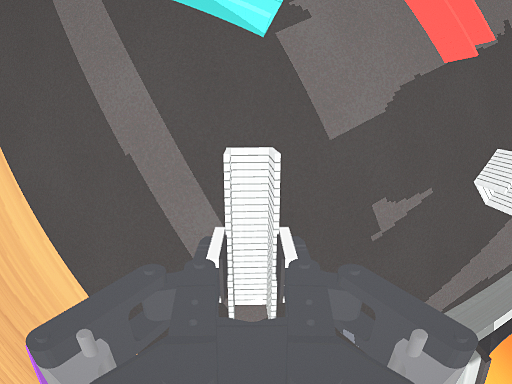

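Strip gripped in the middle: legs at columns 225 and 280, width reading 23.7 mm. Lifting.

>>> play_rows --series '[{"fingers":1,"dx":0,"dy":0,"dz":8,"turn":0},{"fingers":1,"dx":0,"dy":0,"dz":16,"turn":0},{"fingers":1,"dx":0,"dy":0,"dz":20,"turn":0},{"fingers":1,"dx":0,"dy":0,"dz":20,"turn":0},{"fingers":1,"dx":0,"dy":0,"dz":20,"turn":0},{"fingers":1,"dx":0,"dy":0,"dz":20,"turn":0},{"fingers":1,"dx":0,"dy":0,"dz":20,"turn":0},{"fingers":1,"dx":0,"dy":0,"dz":20,"turn":0},{"fingers":1,"dx":0,"dy":0,"dz":20,"turn":0},{"fingers":1,"dx":0,"dy":0,"dz":20,"turn":0},{"fingers":1,"dx":0,"dy":0,"dz":20,"turn":0},{"fingers":1,"dx":0,"dy":0,"dz":20,"turn":0},{"fingers":1,"dx":0,"dy":0,"dz":10,"turn":0},{"fingers":1,"dx":0,"dy":0,"dz":0,"turn":0}]'

```text
clock: 8.12
position: [0.4395, 0.3241, 0.2819]
ee_rot: [-0.011, 0.97, -0.242, 0.026]
contact_force: [0.2, -0.5, -0.2]
width: 0.024
```

```bash
python3 st.py
```

```text
8.1167 [439.5 324.1 281.9] jaw -28.04 z [ 0.055  0.009 -0.998] F [ 0.2 -0.5 -0.2] w 0.024
```

>>> play_rows --series '[{"fingers":1,"dx":5,"dy":-8,"dz":0,"turn":0.012},{"fingers":1,"dx":10,"dy":-17,"dz":0,"turn":0.024},{"fingers":1,"dx":10,"dy":-17,"dz":0,"turn":0.024},{"fingers":1,"dx":10,"dy":-17,"dz":0,"turn":0.024},{"fingers":1,"dx":10,"dy":-17,"dz":0,"turn":0.024},{"fingers":1,"dx":10,"dy":-17,"dz":0,"turn":0.024},{"fingers":1,"dx":10,"dy":-17,"dz":0,"turn":0.024},{"fingers":1,"dx":10,"dy":-17,"dz":0,"turn":0.024},{"fingers":1,"dx":10,"dy":-17,"dz":0,"turn":0.024},{"fingers":1,"dx":10,"dy":-17,"dz":0,"turn":0.024},{"fingers":1,"dx":10,"dy":-17,"dz":0,"turn":0.024},{"fingers":1,"dx":10,"dy":-17,"dz":0,"turn":0.024},{"fingers":1,"dx":10,"dy":-17,"dz":0,"turn":0.024},{"fingers":1,"dx":10,"dy":-17,"dz":0,"turn":0.024},{"fingers":1,"dx":7,"dy":-8,"dz":0,"turn":0.012},{"fingers":1,"dx":0,"dy":0,"dz":0,"turn":0}]'

```text
clock: 9.45
position: [0.5764, 0.0741, 0.2711]
ee_rot: [-0.012, 0.998, -0.066, 0.013]
contact_force: [-0.7, -0.3, -0.6]
width: 0.0237
```

```bash
python3 st.py
python3 - <<'E'
from h import *
s=get_state(); im=get_image('wrist'); save('w4',im['pixels']); np.savez("w4.npz",im=np.array([im],dtype=object),s=np.array([s],dtype=object))
side=get_image("side")
np.savez("s4.npz",im=np.array([side],dtype=object))
a=cv2.resize(im['pixels'][60:340,140:420],None,fx=2,fy=2,interpolation=cv2.INTER_CUBIC)
b=cv2.resize(side['pixels'][130:270,190:240+3],None,fx=4,fy=4,interpolation=cv2.INTER_CUBIC)
save('c4',np.hstack([a,b]))
E
```

```text
9.45 [576.4  74.1 271.1] jaw -7.55 z [ 0.028  0.023 -0.999] F [-0.7 -0.3 -0.6] w 0.0237
```

View pics/c4.png

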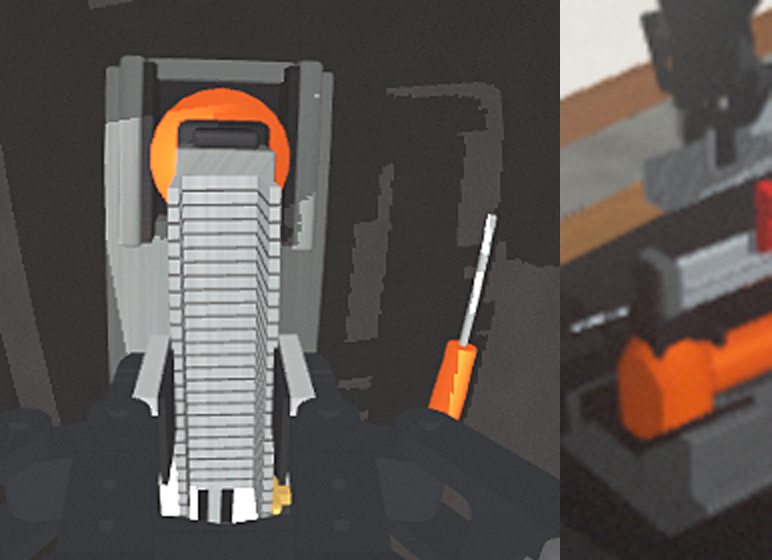

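Strip is aligned over the channel and level, front end at (224–281,153), nose top behind it, battery and screwdriver clear. I'll measure its offset in the grip and recheck the nose position.

Run:
```python
from h import *
from fit2 import T
d=np.load("w4.npz",allow_pickle=True); im=d["im"][0]; s=d["s"][0]
q=s["ee_rot"];Rw=R.from_quat([q[1],q[2],q[3],q[0]]).as_matrix()
tw=lambda p: np.array(p)/1e3@Rw.T+s["position"]
for off in(-4,-2,0,2,4): print(off,proj(im,tw([(-12.7,-50+off,-2),(12.7,-50+off,-2)]),s).round(1).tolist())
Q=[.5833,.1101,1.4158]
print("nose pred far L,R near L,R",proj(im,T(Q,[(23,18,36),(23,-18,36),(0,18,36),(0,-18,36)]),s).round(1).tolist())
m=cv2.cvtColor(im["pixels"],cv2.COLOR_RGB2GRAY)
for r in(138,142,146,149): print(r,"from 220",m[r,220:285].tolist())
for c in(240,252,268): print(c,"from 115",m[115:162,c].tolist())
for c in(226,278): print(c,"from 140",m[140:162,c].tolist())
for r in(156,162,170): print(r,"from 216",m[r,216:288].tolist())
```

```text
-4 [[221.2, 142.6], [279.1, 142.5]]
-2 [[221.3, 147.1], [279.0, 147.1]]
0 [[221.4, 151.5], [278.9, 151.5]]
2 [[221.4, 156.0], [278.9, 156.0]]
4 [[221.5, 160.4], [278.8, 160.5]]
nose pred far L,R near L,R [[226.2, 124.4], [277.2, 125.6], [225.8, 156.7], [276.1, 157.7]]
138 from 220 [181, 181, 183, 185, 187, 187, 191, 197, 194, 168, 172, 175, 172, 171, 171, 170, 171, 171, 170, 165, 163, 164, 167, 169, 171, 166, 166, 170, 170, 164, 164, 167, 170, 171, 164, 163, 166, 165, 168, 170, 170, 170, 171, 168, 165, 163, 163, 166, 170, 173, 171, 170, 167, 170, 171, 169, 155, 128, 126, 133, 133, 132, 132, 135, 111]
142 from 220 [182, 184, 184, 185, 188, 188, 194, 198, 180, 172, 172, 171, 170, 167, 169, 167, 164, 161, 165, 167, 168, 168, 167, 166, 168, 169, 166, 166, 165, 172, 172, 165, 162, 164, 161, 167, 171, 171, 170, 171, 169, 166, 163, 164, 167, 169, 173, 171, 169, 168, 169, 169, 167, 162, 161, 169, 161, 123, 134, 131, 134, 132, 132, 133, 102]
146 from 220 [181, 181, 183, 182, 185, 186, 187, 195, 177, 171, 168, 167, 168, 166, 160, 160, 165, 166, 166, 164, 165, 166, 166, 164, 163, 167, 166, 165,
[... 1811 characters left out ...]
47, 55, 53, 51, 48, 74]
162 from 216 [48, 45, 48, 50, 53, 50, 41, 80, 122, 120, 119, 118, 122, 84, 161, 108, 92, 91, 91, 91, 90, 90, 90, 93, 92, 93, 92, 93, 94, 94, 93, 93, 93, 94, 94, 94, 95, 94, 96, 97, 98, 98, 98, 98, 99, 95, 100, 98, 98, 97, 99, 101, 84, 138, 165, 163, 166, 141, 84, 93, 87, 88, 90, 100, 100, 34, 49, 52, 59, 79, 75, 89]
170 from 216 [44, 51, 95, 99, 95, 96, 91, 114, 211, 209, 208, 206, 210, 167, 144, 97, 138, 158, 155, 157, 158, 163, 161, 163, 162, 165, 161, 158, 160, 163, 164, 162, 161, 159, 158, 161, 160, 159, 158, 161, 162, 164, 163, 165, 163, 191, 189, 185, 183, 182, 184, 184, 149, 114, 166, 164, 167, 125, 130, 178, 140, 142, 145, 147, 92, 38, 76, 75, 74, 72, 77, 100]
```

>>> play_rows --series '[{"fingers":1,"dx":1.5,"dy":6,"dz":0,"turn":-0.012},{"fingers":1,"dx":1.5,"dy":6,"dz":0,"turn":-0.011},{"fingers":1,"dx":0,"dy":0,"dz":-10,"turn":0},{"fingers":1,"dx":0,"dy":0,"dz":-12,"turn":0},{"fingers":1,"dx":0,"dy":0,"dz":-10,"turn":0},{"fingers":1,"dx":0,"dy":0,"dz":-6,"turn":0},{"fingers":1,"dx":0,"dy":0,"dz":0,"turn":0}]'

```text
clock: 10.13
position: [0.5743, 0.0952, 0.2298]
ee_rot: [-0.014, 0.997, -0.075, 0.011]
contact_force: [-0.4, -0.2, -1.7]
width: 0.0238
```

```bash
cat >> st.py <<'E'
x=Rw[:2,0]/np.hypot(*Rw[:2,0]); c=s["position"][:2]*1e3+.7*x+.8*np.array([x[1],-x[0]])-[583.6,110.1]
a=np.radians(81.12); print("strip in stapler: x %.1f y %.1f bottom %.1f yawerr %.2f"%(c@[np.cos(a),np.sin(a)],c@[-np.sin(a),np.cos(a)],s["position"][2]*1e3-30.2-158,np.degrees(np.arctan2(x[1],x[0]))+8.88))
f=s["contact_force"];print("F stapler axes %.1f %.1f"%(f[:2]@[np.cos(a),np.sin(a)],f[:2]@[-np.sin(a),np.cos(a)]))
E
python3 st.py
```

```text
10.1333 [574.3  95.2 229.8] jaw -8.64 z [ 0.024  0.026 -0.999] F [-0.4 -0.2 -1.7] w 0.0238
strip in stapler: x -16.9 y 6.2 bottom 41.6 yawerr 0.24
F stapler axes -0.3 0.3
```

>>> play_rows --series '[{"fingers":1,"dx":3,"dy":-2,"dz":0,"turn":-0.004},{"fingers":1,"dx":3,"dy":-4,"dz":0,"turn":0},{"fingers":1,"dx":0,"dy":0,"dz":0,"turn":0}]'

```text
clock: 10.38
position: [0.5804, 0.0894, 0.2294]
ee_rot: [-0.014, 0.997, -0.077, 0.011]
contact_force: [-0.3, -0.3, -0.3]
width: 0.0241
```

```bash
python3 st.py
```

```text
10.3833 [580.4  89.4 229.4] jaw -8.82 z [ 0.024  0.026 -0.999] F [-0.3 -0.3 -0.3] w 0.0241
strip in stapler: x -21.7 y -0.7 bottom 41.2 yawerr 0.06
F stapler axes -0.4 0.2
```

>>> play_rows --series '[{"fingers":1,"dx":-0.7,"dy":-3.5,"dz":0,"turn":0},{"fingers":1,"dx":-0.7,"dy":-3.5,"dz":-0.5,"turn":0},{"fingers":1,"dx":-0.7,"dy":-3.5,"dz":-0.5,"turn":0},{"fingers":1,"dx":-0.7,"dy":-3.5,"dz":0,"turn":0},{"fingers":1,"dx":0,"dy":0,"dz":0,"turn":0}]'

```text
clock: 10.8
position: [0.5787, 0.0728, 0.2299]
ee_rot: [-0.014, 0.997, -0.077, 0.012]
contact_force: [-0.3, 0.5, -0.4]
width: 0.024
```

```bash
python3 st.py
```

```text
10.8 [578.7  72.8 229.9] jaw -8.9 z [ 0.027  0.025 -0.999] F [-0.3  0.5 -0.4] w 0.024
strip in stapler: x -38.4 y -1.6 bottom 41.7 yawerr -0.02
F stapler axes 0.4 0.4
```

>>> play_rows --series '[{"fingers":1,"dx":-1.0,"dy":-1.5,"dz":-0.5,"turn":0},{"fingers":1,"dx":-1.0,"dy":-1.5,"dz":-0.5,"turn":0},{"fingers":1,"dx":-0.5,"dy":-1.5,"dz":-0.5,"turn":0},{"fingers":1,"dx":-0.3,"dy":-1.5,"dz":0,"turn":0},{"fingers":1,"dx":0,"dy":0,"dz":0,"turn":0}]'

```text
clock: 11.22
position: [0.5774, 0.069, 0.23]
ee_rot: [-0.017, 0.997, -0.078, 0.015]
contact_force: [0.5, 1.3, -0.9]
width: 0.0238
```

```bash
python3 st.py
```

```text
11.2167 [577.4  69.  230. ] jaw -8.97 z [ 0.033  0.032 -0.999] F [ 0.5  1.3 -0.9] w 0.0238
strip in stapler: x -42.4 y -1.0 bottom 41.8 yawerr -0.09
F stapler axes 1.3 -0.3
```

>>> play_rows --series '[{"fingers":1,"dx":-1.0,"dy":-3,"dz":-1,"turn":0},{"fingers":1,"dx":-1.0,"dy":-3,"dz":-1,"turn":0},{"fingers":1,"dx":-0.5,"dy":-3,"dz":-0.5,"turn":0},{"fingers":1,"dx":0,"dy":0,"dz":0,"turn":0}]'

```text
clock: 11.55
position: [0.5758, 0.0621, 0.2287]
ee_rot: [-0.02, 0.997, -0.078, 0.017]
contact_force: [2.1, 4.4, 1.4]
width: 0.0239
```

```bash
python3 st.py
```

```text
11.55 [575.8  62.1 228.7] jaw -8.94 z [ 0.037  0.037 -0.999] F [2.1 4.4 1.4] w 0.0239
strip in stapler: x -49.4 y -0.4 bottom 40.5 yawerr -0.06
F stapler axes 4.6 -1.4
```

>>> play_rows --series '[{"fingers":1,"dx":-0.6,"dy":-3,"dz":0,"turn":0},{"fingers":1,"dx":-0.6,"dy":-3,"dz":0,"turn":0},{"fingers":1,"dx":-0.6,"dy":-2,"dz":0,"turn":0}]'

```text
clock: 11.8
position: [0.5745, 0.0551, 0.2289]
ee_rot: [-0.021, 0.997, -0.078, 0.018]
contact_force: [2.4, 4.6, 0.7]
width: 0.0239
```

```bash
python3 st.py
python3 - <<'E'
from h import *
s=get_state(); im=get_image('wrist');side=get_image("side");sc=get_image("scene"); np.savez("w5.npz",im=np.array([im],dtype=object),s=np.array([s],dtype=object))
a=cv2.resize(im['pixels'][80:280,180:320],None,fx=3,fy=3,interpolation=cv2.INTER_CUBIC)
b=cv2.resize(side['pixels'][140:240,198:278],None,fx=4,fy=4,interpolation=cv2.INTER_CUBIC)[:300]
c=cv2.resize(sc['pixels'][150:225,190:290],None,fx=3.2,fy=4,interpolation=cv2.INTER_CUBIC)
save('c5',np.hstack([a,np.vstack([b,c])]))
E
```

```text
11.8 [574.5  55.1 228.9] jaw -8.94 z [ 0.038  0.04  -0.998] F [2.4 4.6 0.7] w 0.0239
strip in stapler: x -56.6 y -0.2 bottom 40.7 yawerr -0.06
F stapler axes 4.9 -1.7
```

View pics/c5.png

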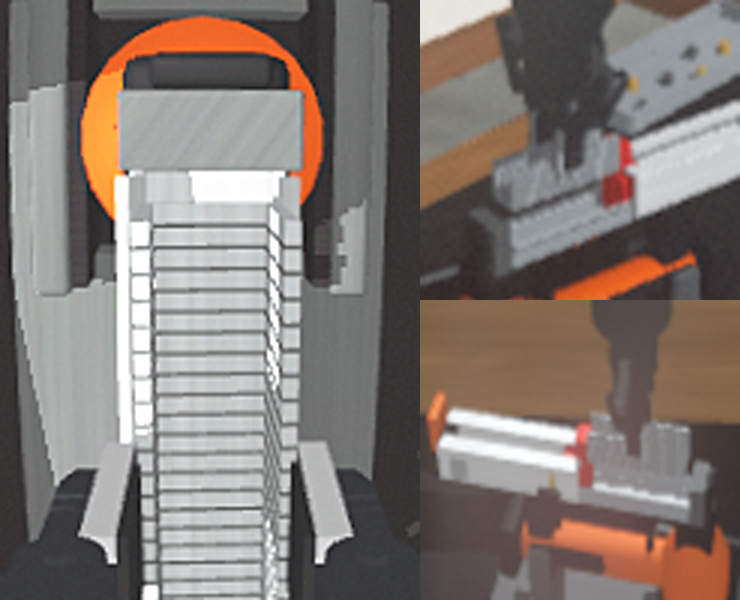

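Strip sits behind the nose with a few mm of clearance and pushes the red pusher back. It is about 1 mm to the right of the channel centre. Lowering in small steps.

>>> play_rows --series '[{"fingers":1,"dx":-0.7,"dy":-1,"dz":-3,"turn":0},{"fingers":1,"dx":-0.4,"dy":-1,"dz":-3,"turn":0},{"fingers":1,"dx":-0.2,"dy":-1,"dz":-3,"turn":0}]'

```text
clock: 12.2
position: [0.5734, 0.0529, 0.2209]
ee_rot: [-0.022, 0.997, -0.078, 0.018]
contact_force: [1.1, 5.8, 1.6]
width: 0.0238
```

```bash
python3 st.py
```

```text
12.2 [573.4  52.9 220.9] jaw -8.97 z [ 0.04   0.042 -0.998] F [1.1 5.8 1.6] w 0.0238
strip in stapler: x -58.9 y 0.6 bottom 32.7 yawerr -0.09
F stapler axes 5.9 -0.2
```

>>> play_rows --series '[{"fingers":1,"dx":0,"dy":-0.3,"dz":-4,"turn":0},{"fingers":1,"dx":0,"dy":-0.3,"dz":-4,"turn":0},{"fingers":1,"dx":0,"dy":-0.3,"dz":-3,"turn":0}]'

```text
clock: 12.45
position: [0.5728, 0.0527, 0.2099]
ee_rot: [-0.023, 0.997, -0.078, 0.018]
contact_force: [0.7, 4.4, 1.4]
width: 0.024
```

```bash
python3 st.py
```

```text
12.45 [572.8  52.7 209.9] jaw -8.99 z [ 0.039  0.043 -0.998] F [0.7 4.4 1.4] w 0.024
strip in stapler: x -59.2 y 1.1 bottom 21.7 yawerr -0.11
F stapler axes 4.5 -0.1
```

>>> play_rows --series '[{"fingers":1,"dx":0.2,"dy":-0.3,"dz":-4,"turn":0.001},{"fingers":1,"dx":0.2,"dy":-0.3,"dz":-4,"turn":0.001},{"fingers":1,"dx":0.2,"dy":-0.3,"dz":-3,"turn":0}]'

```text
clock: 12.7
position: [0.5728, 0.0526, 0.1986]
ee_rot: [-0.024, 0.997, -0.077, 0.017]
contact_force: [0.4, 5.7, 2.3]
width: 0.0238
```

```bash
python3 st.py
python3 - <<'E'
from h import *
im=get_image('wrist');side=get_image("side");sc=get_image("scene")
a=cv2.resize(im['pixels'][80:280,180:320],None,fx=3,fy=3,interpolation=cv2.INTER_CUBIC)
b=cv2.resize(side['pixels'][140:240,198:278],None,fx=4,fy=4,interpolation=cv2.INTER_CUBIC)[:300]
c=cv2.resize(sc['pixels'][150:225,190:290],None,fx=3.2,fy=4,interpolation=cv2.INTER_CUBIC)
save('c6',np.hstack([a,np.vstack([b,c])]))
E
```

```text
12.7 [572.8  52.6 198.6] jaw -8.86 z [ 0.038  0.045 -0.998] F [0.4 5.7 2.3] w 0.0238
strip in stapler: x -59.3 y 1.0 bottom 10.4 yawerr 0.02
F stapler axes 5.7 0.5
```

View pics/c6.png

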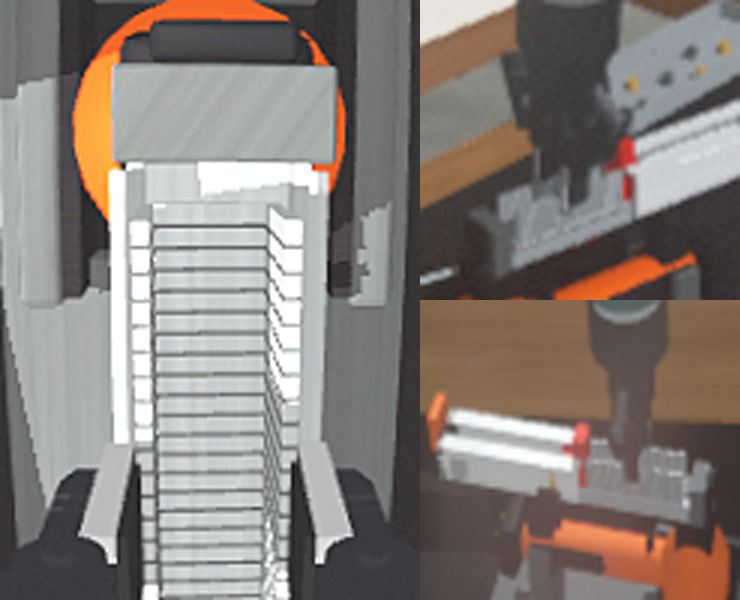

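Strip is between the lips and centred. Lip edges are at 110 and 328, strip edges at 132 and 301. Continuing to the floor.

>>> play_rows --series '[{"fingers":1,"dx":0.2,"dy":-0.3,"dz":-3,"turn":0},{"fingers":1,"dx":0.1,"dy":-0.3,"dz":-3,"turn":0},{"fingers":1,"dx":0.1,"dy":-0.2,"dz":-2,"turn":0}]'

```text
clock: 13.1
position: [0.5734, 0.0527, 0.191]
ee_rot: [-0.025, 0.997, -0.077, 0.017]
contact_force: [1.1, 5.1, 1.4]
width: 0.0239
```

```bash
python3 st.py
```

```text
13.1 [573.4  52.7 191. ] jaw -8.86 z [ 0.038  0.046 -0.998] F [1.1 5.1 1.4] w 0.0239
strip in stapler: x -59.1 y 0.5 bottom 2.8 yawerr 0.02
F stapler axes 5.2 -0.3
```

>>> play_rows --series '[{"fingers":1,"dx":0,"dy":-0.2,"dz":-2,"turn":0},{"fingers":1,"dx":0,"dy":-0.2,"dz":-1.5,"turn":0}]'

```text
clock: 13.27
position: [0.5734, 0.053, 0.188]
ee_rot: [-0.025, 0.997, -0.077, 0.017]
contact_force: [-0.8, 6.1, 10.3]
width: 0.0239
```

```bash
python3 st.py
```

```text
13.2667 [573.4  53.  188. ] jaw -8.86 z [ 0.039  0.048 -0.998] F [-0.8  6.1 10.3] w 0.0239
strip in stapler: x -58.8 y 0.6 bottom -0.2 yawerr 0.02
F stapler axes 5.9 1.8
```

>>> play_rows --series '[{"fingers":1,"dx":0.2,"dy":1,"dz":0,"turn":0},{"fingers":1,"dx":0.3,"dy":1.5,"dz":0,"turn":0},{"fingers":1,"dx":0.2,"dy":1,"dz":-0.3,"turn":0}]'

```text
clock: 13.52
position: [0.5738, 0.0557, 0.1884]
ee_rot: [-0.024, 0.997, -0.077, 0.017]
contact_force: [0.8, 2.8, 2.9]
width: 0.0241
```

```bash
python3 st.py
```

```text
13.5167 [573.8  55.7 188.4] jaw -8.85 z [ 0.038  0.046 -0.998] F [0.8 2.8 2.9] w 0.0241
strip in stapler: x -56.1 y 0.6 bottom 0.2 yawerr 0.03
F stapler axes 2.9 -0.4
```

>>> play_rows --series '[{"fingers":1,"dx":0.2,"dy":1.2,"dz":-0.5,"turn":0},{"fingers":1,"dx":0.2,"dy":1.2,"dz":-0.5,"turn":0},{"fingers":1,"dx":0.2,"dy":1,"dz":-0.5,"turn":0},{"fingers":1,"dx":0.1,"dy":0.5,"dz":-0.3,"turn":0}]'

```text
clock: 13.85
position: [0.574, 0.0573, 0.188]
ee_rot: [-0.021, 0.997, -0.076, 0.017]
contact_force: [-0.1, 2.6, 2.8]
width: 0.0238
```

```bash
python3 st.py
```

```text
13.85 [574.   57.3 188. ] jaw -8.78 z [ 0.038  0.039 -0.999] F [-0.1  2.6  2.8] w 0.0238
strip in stapler: x -54.5 y 0.6 bottom -0.2 yawerr 0.10
F stapler axes 2.5 0.5
```

>>> play_rows --series '[{"fingers":0.2,"dx":0,"dy":0,"dz":0,"turn":0},{"fingers":0,"dx":0,"dy":0,"dz":0,"turn":0},{"fingers":-0.3,"dx":0,"dy":0,"dz":0,"turn":0},{"fingers":-0.5,"dx":0,"dy":0,"dz":0,"turn":0},{"fingers":-0.5,"dx":0,"dy":0,"dz":5,"turn":0},{"fingers":-0.5,"dx":0,"dy":0,"dz":12,"turn":0},{"fingers":-0.5,"dx":0,"dy":0,"dz":20,"turn":0},{"fingers":-0.5,"dx":0,"dy":0,"dz":20,"turn":0},{"fingers":-0.5,"dx":0,"dy":0,"dz":20,"turn":0},{"fingers":-0.5,"dx":0,"dy":0,"dz":0,"turn":0}]'

```text
clock: 14.68
position: [0.5696, 0.0523, 0.2634]
ee_rot: [-0.016, 0.997, -0.076, 0.011]
contact_force: [0.8, 0.3, -0.4]
width: 0.0638
```

```bash
python3 st.py
python3 - <<'E'
from h import *
s=get_state();im=get_image('wrist');side=get_image("side");sc=get_image("scene"); np.savez("w7.npz",im=np.array([im],dtype=object),s=np.array([s],dtype=object))
a=cv2.resize(im['pixels'][80:280,180:320],None,fx=3,fy=3,interpolation=cv2.INTER_CUBIC)
b=cv2.resize(side['pixels'][140:240,198:278],None,fx=4,fy=4,interpolation=cv2.INTER_CUBIC)[:300]
c=cv2.resize(sc['pixels'][150:225,190:290],None,fx=3.2,fy=4,interpolation=cv2.INTER_CUBIC)
save('c7',np.hstack([a,np.vstack([b,c])]))
E
```

```text
14.6833 [569.6  52.3 263.4] jaw -8.73 z [ 0.024  0.03  -0.999] F [ 0.8  0.3 -0.4] w 0.0638
strip in stapler: x -60.1 y 4.2 bottom 75.2 yawerr 0.15
F stapler axes 0.4 -0.8
```

View pics/c7.png

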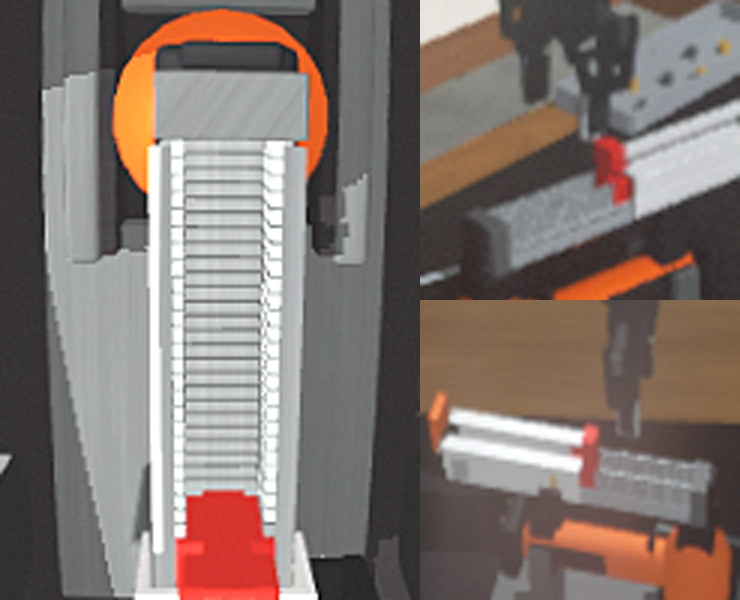

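Strip lies on the floor against the nose (nose edge at row 138, strip front directly below it), pusher behind it, rail open. Now moving behind the rail grip with closed fingers.

>>> play_rows --series '[{"fingers":0.3,"dx":0,"dy":0,"dz":20,"turn":0},{"fingers":1,"dx":-2,"dy":-10,"dz":10,"turn":0},{"fingers":1,"dx":-3,"dy":-20,"dz":0,"turn":0},{"fingers":1,"dx":-3,"dy":-20,"dz":0,"turn":0},{"fingers":1,"dx":-3,"dy":-20,"dz":0,"turn":0},{"fingers":1,"dx":-3,"dy":-20,"dz":0,"turn":0},{"fingers":1,"dx":-3,"dy":-20,"dz":0,"turn":0},{"fingers":1,"dx":-3,"dy":-20,"dz":0,"turn":0},{"fingers":1,"dx":-3,"dy":-20,"dz":0,"turn":0},{"fingers":1,"dx":-3,"dy":-20,"dz":0,"turn":0},{"fingers":1,"dx":-3,"dy":-20,"dz":0,"turn":0},{"fingers":1,"dx":-3,"dy":-20,"dz":0,"turn":0},{"fingers":1,"dx":-3,"dy":-20,"dz":0,"turn":0},{"fingers":1,"dx":-3,"dy":-20,"dz":0,"turn":0},{"fingers":1,"dx":0,"dy":-10,"dz":0,"turn":0},{"fingers":1,"dx":0,"dy":0,"dz":0,"turn":0}]' --squeeze 30

```text
clock: 16.17
position: [0.5119, -0.2259, 0.2688]
ee_rot: [-0.016, 0.997, -0.076, -0.013]
contact_force: [-0.3, 0.1, -0.2]
width: 0.0002
```

```bash
cat >> st.py <<'E'
t=s["position"][:2]*1e3-[583.0,110.1]; print("TCP in stapler x %.1f y %.1f"%(t@[np.cos(a),np.sin(a)],t@[-np.sin(a),np.cos(a)]))
E
python3 st.py
```

```text
16.1667 [ 511.9 -225.9  268.8] jaw -8.65 z [-0.024  0.035 -0.999] F [-0.3  0.1 -0.2] w 0.0002
strip in stapler: x -343.8 y 18.3 bottom 80.6 yawerr 0.23
F stapler axes 0.0 0.3
TCP in stapler x -342.9 y 18.4
```

>>> play_rows --series '[{"fingers":1,"dx":5,"dy":-1,"dz":-10,"turn":0},{"fingers":1,"dx":5,"dy":-1,"dz":-10,"turn":0},{"fingers":1,"dx":5,"dy":-1,"dz":-10,"turn":0},{"fingers":1,"dx":5,"dy":0,"dz":-10,"turn":0},{"fingers":1,"dx":3,"dy":0,"dz":-10,"turn":0},{"fingers":1,"dx":0,"dy":0,"dz":-8,"turn":0},{"fingers":1,"dx":0,"dy":0,"dz":-3,"turn":0},{"fingers":1,"dx":0,"dy":0,"dz":0,"turn":0}]'

```text
clock: 16.83
position: [0.5366, -0.2233, 0.1974]
ee_rot: [-0.019, 0.997, -0.074, -0.017]
contact_force: [-0.3, -0.4, 0.9]
width: 0.0002
```

```bash
python3 st.py
```

```text
16.8333 [ 536.6 -223.3  197.4] jaw -8.4 z [-0.03   0.041 -0.999] F [-0.3 -0.4  0.9] w 0.0002
strip in stapler: x -337.5 y -5.8 bottom 9.2 yawerr 0.48
F stapler axes -0.5 0.2
TCP in stapler x -336.6 y -5.7
```

>>> play_rows --series '[{"fingers":1,"dx":-1.5,"dy":6,"dz":2,"turn":0},{"fingers":1,"dx":-0.5,"dy":8,"dz":2,"turn":0},{"fingers":1,"dx":0.3,"dy":8,"dz":0,"turn":0},{"fingers":1,"dx":0.7,"dy":8,"dz":0,"turn":0},{"fingers":1,"dx":0,"dy":0,"dz":0,"turn":0}]'

```text
clock: 17.25
position: [0.5355, -0.1899, 0.2033]
ee_rot: [-0.02, 0.997, -0.074, -0.016]
contact_force: [0.7, -0.0, 0.1]
width: 0.0002
```

```bash
python3 st.py
```

```text
17.25 [ 535.5 -189.9  203.3] jaw -8.42 z [-0.028  0.041 -0.999] F [ 0.7 -0.   0.1] w 0.0002
strip in stapler: x -304.6 y 0.5 bottom 15.1 yawerr 0.46
F stapler axes 0.1 -0.7
TCP in stapler x -303.7 y 0.6
```

>>> play_rows --series '[{"fingers":1,"dx":0.7,"dy":4,"dz":0,"turn":0},{"fingers":1,"dx":0.7,"dy":4,"dz":0,"turn":0},{"fingers":1,"dx":0.7,"dy":3,"dz":0,"turn":0},{"fingers":1,"dx":0.7,"dy":3,"dz":0,"turn":0},{"fingers":1,"dx":0.5,"dy":3,"dz":0,"turn":0}]'

```text
clock: 17.67
position: [0.5396, -0.1712, 0.205]
ee_rot: [-0.018, 0.997, -0.073, -0.014]
contact_force: [-0.1, -0.0, 0.3]
width: 0.0003
```

```bash
python3 st.py
```

```text
17.6667 [ 539.6 -171.2  205. ] jaw -8.37 z [-0.025  0.039 -0.999] F [-0.1 -0.   0.3] w 0.0003
strip in stapler: x -285.5 y -0.7 bottom 16.8 yawerr 0.51
F stapler axes -0.0 0.0
TCP in stapler x -284.6 y -0.6
```

>>> play_rows --series '[{"fingers":1,"dx":0.3,"dy":3,"dz":-1,"turn":0},{"fingers":1,"dx":0.3,"dy":3,"dz":-1,"turn":0},{"fingers":1,"dx":0.4,"dy":3,"dz":-1,"turn":0},{"fingers":1,"dx":0.4,"dy":3,"dz":0,"turn":0}]'

```text
clock: 18.0
position: [0.5407, -0.1674, 0.2045]
ee_rot: [-0.008, 0.997, -0.073, -0.013]
contact_force: [-1.9, -7.0, -3.6]
width: 0.0001
```

```bash
python3 st.py
```

```text
18.0 [ 540.7 -167.4  204.5] jaw -8.33 z [-0.025  0.019 -1.   ] F [-1.9 -7.  -3.6] w 0.0001
strip in stapler: x -281.6 y -1.2 bottom 16.3 yawerr 0.55
F stapler axes -7.2 0.8
TCP in stapler x -280.7 y -1.1
```

>>> play_rows --series '[{"fingers":1,"dx":0.9,"dy":6,"dz":-0.5,"turn":0},{"fingers":1,"dx":1.2,"dy":8,"dz":-0.5,"turn":0},{"fingers":1,"dx":1.2,"dy":8,"dz":-0.5,"turn":0},{"fingers":1,"dx":1.2,"dy":8,"dz":-0.5,"turn":0}]'

```text
clock: 18.33
position: [0.5437, -0.1491, 0.2046]
ee_rot: [0.004, 0.997, -0.074, -0.014]
contact_force: [-1.9, -7.4, 2.8]
width: -0.0001
```

```bash
python3 st.py
```

```text
18.3333 [ 543.7 -149.1  204.6] jaw -8.46 z [-0.028 -0.006 -1.   ] F [-1.9 -7.4  2.8] w -0.0001
strip in stapler: x -263.1 y -1.3 bottom 16.4 yawerr 0.42
F stapler axes -7.6 0.7
TCP in stapler x -262.2 y -1.2
```

>>> play_rows --series '[{"fingers":1,"dx":1.6,"dy":12,"dz":-0.5,"turn":0},{"fingers":1,"dx":1.6,"dy":12,"dz":-0.5,"turn":0},{"fingers":1,"dx":1.6,"dy":12,"dz":-0.5,"turn":0},{"fingers":1,"dx":1.6,"dy":12,"dz":-0.5,"turn":0}]'

```text
clock: 18.67
position: [0.5494, -0.1141, 0.2049]
ee_rot: [0.018, 0.997, -0.075, -0.013]
contact_force: [-2.7, -9.7, 2.5]
width: 0.0002
```

```bash
python3 st.py
```

```text
18.6667 [ 549.4 -114.1  204.9] jaw -8.58 z [-0.029 -0.035 -0.999] F [-2.7 -9.7  2.5] w 0.0002
strip in stapler: x -227.6 y -1.5 bottom 16.7 yawerr 0.30
F stapler axes -9.9 1.1
TCP in stapler x -226.7 y -1.4
```

>>> play_rows --series '[{"fingers":1,"dx":1.6,"dy":12,"dz":-0.7,"turn":0},{"fingers":1,"dx":1.6,"dy":12,"dz":-0.7,"turn":0},{"fingers":1,"dx":1.6,"dy":12,"dz":-0.7,"turn":0},{"fingers":1,"dx":1.6,"dy":12,"dz":-0.7,"turn":0}]'

```text
clock: 19.0
position: [0.5549, -0.0804, 0.2053]
ee_rot: [0.035, 0.997, -0.075, -0.013]
contact_force: [-1.5, -10.5, 2.7]
width: -0.0004
```

```bash
python3 st.py
```

```text
19.0 [554.9 -80.4 205.3] jaw -8.61 z [-0.03  -0.068 -0.997] F [ -1.5 -10.5   2.7] w -0.0004
strip in stapler: x -193.4 y -1.8 bottom 17.1 yawerr 0.27
F stapler axes -10.7 -0.1
TCP in stapler x -192.5 y -1.7
```

>>> play_rows --series '[{"fingers":1,"dx":1.3,"dy":9,"dz":-0.5,"turn":0},{"fingers":1,"dx":1.3,"dy":9,"dz":-0.5,"turn":0}]'

```text
clock: 19.17
position: [0.5565, -0.0706, 0.2056]
ee_rot: [0.045, 0.996, -0.074, -0.013]
contact_force: [-2.1, -14.4, 1.7]
width: 0.0
```

```bash
python3 st.py
```

```text
19.1667 [556.5 -70.6 205.6] jaw -8.57 z [-0.033 -0.087 -0.996] F [ -2.1 -14.4   1.7] w 0.0
strip in stapler: x -183.5 y -1.8 bottom 17.4 yawerr 0.31
F stapler axes -14.6 -0.1
TCP in stapler x -182.6 y -1.7
```

>>> play_rows --series '[{"fingers":1,"dx":1.1,"dy":8,"dz":-0.5,"turn":0},{"fingers":1,"dx":1.1,"dy":8,"dz":-0.5,"turn":0}]'

```text
clock: 19.33
position: [0.5574, -0.0651, 0.2059]
ee_rot: [0.057, 0.996, -0.074, -0.014]
contact_force: [-2.9, -15.8, 1.1]
width: 0.0001
```

```bash
python3 st.py
```

```text
19.3333 [557.4 -65.1 205.9] jaw -8.52 z [-0.036 -0.111 -0.993] F [ -2.9 -15.8   1.1] w 0.0001
strip in stapler: x -177.9 y -1.9 bottom 17.7 yawerr 0.36
F stapler axes -16.1 0.4
TCP in stapler x -177.0 y -1.8
```

>>> play_rows --series '[{"fingers":1,"dx":1.1,"dy":7.5,"dz":-0.5,"turn":0},{"fingers":1,"dx":1.1,"dy":7.5,"dz":-0.5,"turn":0}]'

```text
clock: 19.5
position: [0.5582, -0.0605, 0.2061]
ee_rot: [0.068, 0.995, -0.073, -0.015]
contact_force: [-1.7, -13.6, 0.4]
width: -0.0001
```

```bash
python3 st.py
```

```text
19.5 [558.2 -60.5 206.1] jaw -8.53 z [-0.04  -0.133 -0.99 ] F [ -1.7 -13.6   0.4] w -0.0001
strip in stapler: x -173.2 y -1.9 bottom 17.9 yawerr 0.35
F stapler axes -13.7 -0.4
TCP in stapler x -172.4 y -1.8
```

>>> play_rows --series '[{"fingers":1,"dx":1.0,"dy":7,"dz":-0.5,"turn":0}]'

```text
clock: 19.58
position: [0.5586, -0.0582, 0.2063]
ee_rot: [0.073, 0.994, -0.073, -0.016]
contact_force: [-1.6, -10.8, 1.3]
width: -0.0
```

```bash
python3 st.py
```

```text
19.5833 [558.6 -58.2 206.3] jaw -8.54 z [-0.042 -0.143 -0.989] F [ -1.6 -10.8   1.3] w -0.0
strip in stapler: x -171.0 y -1.9 bottom 18.1 yawerr 0.34
F stapler axes -11.0 -0.1
TCP in stapler x -170.1 y -1.8
```

>>> play_rows --series '[{"fingers":1,"dx":0.8,"dy":6,"dz":-0.5,"turn":0}]'

```text
clock: 19.67
position: [0.5588, -0.0565, 0.2064]
ee_rot: [0.078, 0.994, -0.073, -0.016]
contact_force: [-2.5, -10.6, 1.5]
width: 0.0001
```

```bash
python3 st.py
```

```text
19.6667 [558.8 -56.5 206.4] jaw -8.55 z [-0.044 -0.152 -0.987] F [ -2.5 -10.6   1.5] w 0.0001
strip in stapler: x -169.2 y -1.9 bottom 18.2 yawerr 0.33
F stapler axes -10.8 0.8
TCP in stapler x -168.3 y -1.8
```

>>> play_rows --series '[{"fingers":1,"dx":0.8,"dy":6,"dz":-0.5,"turn":0}]'

```text
clock: 19.75
position: [0.559, -0.0549, 0.2065]
ee_rot: [0.082, 0.994, -0.074, -0.017]
contact_force: [-1.7, -11.6, 2.0]
width: 0.0002
```

```bash
python3 st.py
```

```text
19.75 [559.  -54.9 206.5] jaw -8.56 z [-0.045 -0.161 -0.986] F [ -1.7 -11.6   2. ] w 0.0002
strip in stapler: x -167.6 y -1.9 bottom 18.3 yawerr 0.32
F stapler axes -11.7 -0.1
TCP in stapler x -166.7 y -1.8
```

>>> play_rows --series '[{"fingers":1,"dx":-0.3,"dy":-2,"dz":0,"turn":0},{"fingers":1,"dx":-0.5,"dy":-3,"dz":0,"turn":0},{"fingers":1,"dx":-0.5,"dy":-3,"dz":0,"turn":0}]'

```text
clock: 20.0
position: [0.5572, -0.0655, 0.2063]
ee_rot: [0.085, 0.993, -0.073, -0.018]
contact_force: [0.6, 0.4, -0.2]
width: 0.0001
```

```bash
python3 st.py
```

```text
20.0 [557.2 -65.5 206.3] jaw -8.57 z [-0.047 -0.167 -0.985] F [ 0.6  0.4 -0.2] w 0.0001
strip in stapler: x -178.4 y -1.7 bottom 18.1 yawerr 0.31
F stapler axes 0.5 -0.5
TCP in stapler x -177.5 y -1.6
```

>>> play_rows --series '[{"fingers":1,"dx":-1.5,"dy":-10,"dz":0,"turn":0},{"fingers":1,"dx":-2,"dy":-15,"dz":0,"turn":0},{"fingers":1,"dx":-2,"dy":-15,"dz":0,"turn":0},{"fingers":1,"dx":-2,"dy":-15,"dz":5,"turn":0},{"fingers":1,"dx":0,"dy":-10,"dz":20,"turn":0},{"fingers":1,"dx":0,"dy":0,"dz":25,"turn":0},{"fingers":1,"dx":0,"dy":0,"dz":25,"turn":0},{"fingers":1,"dx":0,"dy":0,"dz":25,"turn":0},{"fingers":1,"dx":0,"dy":0,"dz":0,"turn":0}]'

```text
clock: 20.75
position: [0.5458, -0.1344, 0.306]
ee_rot: [0.081, 0.994, -0.074, -0.022]
contact_force: [-0.3, 0.8, 0.6]
width: -0.0002
```

```bash
python3 st.py
python3 - <<'E'
from h import *
from fit2 import T
s=get_state();im=get_image('wrist');side=get_image("side");sc=get_image("scene")
a=cv2.resize(im['pixels'],(400,300))
b=cv2.resize(side['pixels'][140:240,198:278],None,fx=4,fy=3,interpolation=cv2.INTER_CUBIC)
c=cv2.resize(sc['pixels'][150:225,190:290],None,fx=4,fy=4,interpolation=cv2.INTER_CUBIC)
v=np.vstack([a,c]); b=cv2.resize(b,(320,600))
save('c8',np.hstack([v,b]))
Q=[.583,.1101,1.4158]
for i,o in((sc,(190,150)),(side,(198,140))): print(proj(i,T(Q,[(-162,0,62),(-152,0,62),(-2,-23.5,38),(-2,23.5,38)])).round(1).tolist(),o)
# orange grip blobs / moved bystanders
for i in (sc,side):
  for l in("rail","offcut","battery","carton","screwdriver"):
    for m in masks_of(i,l)[:1]: y,x=np.nonzero(m["region"]);print(l,round(m["p"],2),np.round(m["xy"]),x.min(),x.max(),y.min(),y.max())
E
```

```text
20.75 [ 545.8 -134.4  306. ] jaw -8.67 z [-0.055 -0.157 -0.986] F [-0.3  0.8  0.6] w -0.0002
strip in stapler: x -248.3 y -1.1 bottom 117.8 yawerr 0.21
F stapler axes 0.7 0.4
TCP in stapler x -247.4 y -1.0
[[226.1, 180.2], [229.0, 180.6], [273.0, 197.2], [275.5, 187.1]] (190, 150)
[[258.1, 169.1], [255.6, 170.0], [211.9, 188.8], [221.0, 195.1]] (198, 140)
rail 0.65 [245. 191.] 226 273 180 204
offcut 0.63 [320. 238.] 315 325 234 245
battery 0.96 [137. 224.] 123 152 208 240
carton 0.95 [148. 192.] 137 162 178 209
screwdriver 0.56 [211. 261.] 197 239 256 270
rail 0.67 [240. 188.] 214 261 169 205
offcut 0.6 [173. 259.] 164 178 253 266
battery 0.88 [309. 179.] 291 326 172 195
carton 0.7 [333. 199.] 323 333 185 206
```

View pics/c8.png

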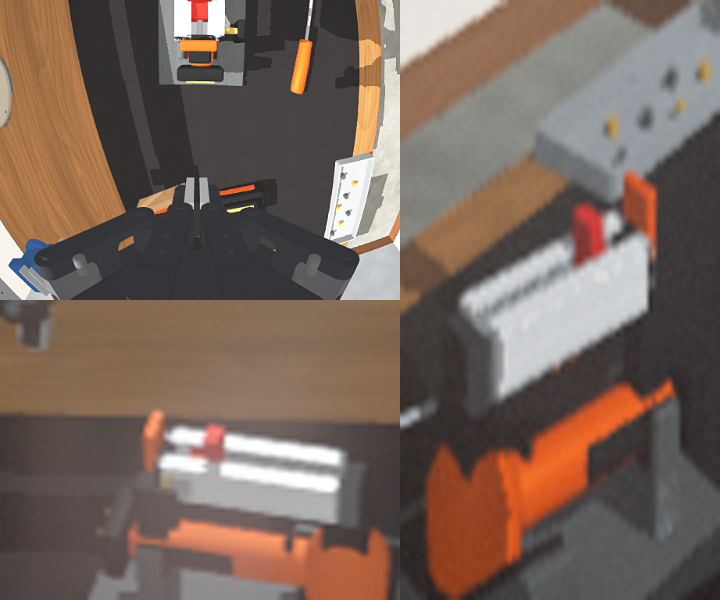

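The rail covers the channel right up to the nose, and its orange grip is at the predicted shut position (scene column 226 measured and predicted). It has stayed there about 1 s since release. The bystanders have not moved. Handing in.

```bash
python3 -c "
from rig import sign_off
print(sign_off())"
```

```text
the job is handed in; nothing more can be done
None
```

I reloaded the stapler, latched the rail shut and handed the job in at 20.8 s of the 69 s allowed. No verdict was reported.

**Loading:** I gripped the steel strip in the middle, used it to push the pusher back by its thumb tab, and lowered it behind the nose. The push peaked at about 6 N, with about 10 N at floor contact. After release, the camera showed the strip on the channel floor against the nose, with the rail still open.

**Closing:** I pushed the rail shut with the closed fingers. The reading peaked at about 16 N, which by the foam's rating is about 6 mm of stapler shift, inside the 8 mm limit. It fell to about 11 N once past the latch. I only saw the force at the end of each short move, so brief peaks in between were not measured.

**Last checks:**
- When I backed off, the force dropped to zero and the rail did not follow. It was still shut about 1 s later.
- In both fixed cameras the grip and the cover's front end were within about 3 pixels of their predicted shut positions, and exact in the scene view. One pixel is roughly 2 mm there, so this alone does not prove the 3 mm tolerance.
- The battery, carton, screwdriver and offcut show up within about 1 to 4 pixels of where they started. That is normal detector scatter. The screwdriver was not detected in the side view, either at the start or at the end.
- The strip is hidden under the cover now, so its final position rests on the view just before closing.
- The tool ended tilted by about 0.16 rad, from yielding during the push. It was clear of everything.

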